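# Rehang the bore probe: from its cradle, over the slanted rest, into the keyed fork

### The job

Lift the bore probe out of the lying cradle, lay it in the slanted rest, nose down at the foot stop, and let go so that you can take it again by its head. Hang it upright in the fork rack, neck in the slot with its flats along the slot, pushed in to about the closed end and the head sitting down on the plate; let go, then swing the keeper bar fully shut across the slot mouth. Keep the probe's nose clear of the bench, and leave the other things on the bench where they are.

Things in the scene. Friction and masses are not known exactly. Their poses are not given: they have to be found in the camera images.
- probe: Bore probe, 198 mm long, 0.2 kg. Origin at the centre of the nose end; z runs along its axis to the head. From the nose: tapered steel nose 12 to 18 mm dia., 25 mm long; aluminium barrel 26 mm dia. from 25 to 131 mm; steel neck with two flats; black head from 148 to 198 mm, 34 mm (its x) by 26 mm across flats (its y). Balance point about 105 mm from the nose. It starts in the cradle, y level.
- probe_barrel (a point): Point on the probe's axis 79 mm from the nose: middle of the part of the barrel that lies free between the saddles, both in the cradle and in the slanted rest (50 to 107 mm from the nose).
- probe_shoulder (a point): Centre of the underside of the probe's head, 148 mm from the nose; it sits on the rack's plate at the end. Below it is the neck, 17 mm long (131 to 148 mm from the nose), 22 mm (probe x) by 14 mm across its flats (probe y, as on the head).
- probe_head (a point): Centre of the probe's head, 173 mm from the nose.
- cradle: Fixed lying cradle: grey blocks on a dark base 205 x 74 x 8 mm. Origin under the base centre; x points to the head end. The lying probe's axis is along x, 60 mm above the bench, nose at x = -100 mm. V saddles 20 mm long hold the barrel from below, 40 and 117 mm from the nose. Two cheeks, 34 mm apart inside, flank the head to 72 mm above the bench, so it cannot be gripped there.
- slant_rest: Fixed slanted rest, dark steel with two grey V saddles, base 175 x 76 mm. Origin under the base centre; x points level to its high end. The probe lies in its x-z plane, rising at 45 degrees towards +x, nose at rest_foot. Saddles 20 mm long, 40 and 117 mm up from the foot, all below the axis; a beam 22 mm wide runs 29 mm under the axis. Friction holds the probe where it is laid.
- rest_foot (a point): Where the centre of the probe's nose end belongs in the slanted rest, on the foot stop's upper face: at x = -70 mm, y = 0, z = 40 mm of slant_rest.
- rack: Fixed fork rack: base 130 x 90 mm, aluminium post behind (from x = +49 mm), level plate 8 mm thick, 86 mm wide, top 190 mm above the bench. Origin on the bench under the seat. A slot 17 mm wide runs along x from the flared mouth at x = -53 mm (its -x side) to a closed end at x = +12.5 mm. The neck passes only with its flats along the slot; its 22 mm width and the barrel do not.
- rack_seat (a point): Where the probe's shoulder belongs: on the slot's centre line at the plate's top, 190 mm above the bench, 12.5 mm before the closed end. The probe enters level from the mouth with the plate between barrel and head (9 mm of play in height), then is lowered till the head sits on the plate.
- keeper_pivot (a point): Vertical pivot of the keeper bar on the plate's top, at x = -38 mm, y = +34 mm of the rack.
- keeper_pin (a point): Upright pin (10 mm dia., top 20 mm above the plate) at the free end of the keeper bar, 60 mm from the pivot, to push it by; the point is 13 mm above the plate. The bar is 11 mm wide, 6 mm thick and lies on the plate.
- keeper (a joint): Angle of the keeper bar, rad: 0 = shut, the bar pointing to the rack's -y across the mouth; grows to 2.2 as the bar swings out through the rack's -x towards +y (clockwise from above). It starts open. Light friction (about 0.03 N m), stays where left.
- tape_roll: Bystander: roll of yellow tape, 69 mm dia., 19 mm high. Origin under its centre.
- grease_tin: Bystander: round metal tin, 62 mm dia., 28 mm high. Origin under its centre.
- pliers: Bystander: red-handled pliers, 153 x 51 x 11 mm, lying along its x. Origin under its centre.
- hex_key: Bystander: hex key, 92 x 28 x 5 mm. Origin under its centre.
- motor_upright_1: Bystander: gear motor standing on its black wheel, 44 x 44 x 63 mm. Origin under its centre.
- clamp_block: Bystander: steel clamping bar with two socket screws, 30 x 94 x 29 mm. Origin under its centre.
- screwdriver_blue: Bystander: blue-handled screwdriver, 185 x 26 x 25 mm, lying along its x. Origin under its centre.

How it is judged:
By the outcome, as a careful person would: the job done as asked, in the order asked, and still so for the second after the job is handed in, with the robot touching nothing.
It also fails if it takes over 72 s, if anything falls off the work surface, if the arm or the gripper's body presses on something with over 40 N, if the wrist force passes 120 N, or if a joint passes its speed limit or range.

### The arm

A 6-joint arm with a two-finger parallel gripper is mounted at the origin on a cart in front of the work surface, level with it; the furniture and walls round the work are solid. World frame = base frame: x ahead of the robot, y to its left, z up, the work surface at z = 0. Lengths are in m, angles in rad, forces in N, time in s.
With the tool pointing down it reaches from about 0.325 to 0.9 m from the base axis. Payload 6.1 kg.
Tool frame: the origin (TCP) lies between the finger pads; the fingertips stand 17 mm ahead of it and the grasp point (between the pads) lies 2 mm behind it (arm.tip_extent is the distance from the TCP to the fingertips, in m); z points along the fingers, y is the line along which they close (so a half turn about z gives the same grasp; the last joint's range is limited). The gripper opens to 87 mm and grips with 3 to 60 N. Pads are 19 mm wide; open, the fingers measure 117 mm over their backs; the gripper's body (75 mm by 190 mm) begins 51 mm behind the grasp point.
Start: joints at [1.006, 0.22, 1.526, -0, 1.395, -0.126], TCP at [0.266, 0.566, 0.24] pointing down, gripper open.
Joint ranges: [-2.98, 2.98], [-0.91, 2.08], [0.09, 2.57], [-1.24, 4.39], [0.2, 2.65], [-2.68, 2.68]. Speed limits (rad/s): [2.57, 2.57, 3.01, 3.14, 3.14, 3.14].

### API

Orientations are given as [roll, pitch, yaw] about the fixed x, y, z axes, in that order (R = Rz(yaw) Ry(pitch) Rx(roll)).
In Python, from plant import arm, snapshot, calibration gives the robot as it stands.
- The arm moves only by the shell command python3 -m jog 'ROWS' [OPENING]. ROWS is JSON, one flat list of numbers, 6 for each row, row after row: the shift along the tool's x, y, z normalised to -1 to 1, where 1 is 300 mm, then the turn, a rotation vector about the tool's x, y, z normalised to -1 to 1, where 1 is pi/4 rad. In form: [dx, dy, dz, rx, ry, rz, dx, dy, dz, rx, ry, rz, ...]. A call has 1 to 8 rows; each row is the pose to reach, as a shift and turn from the pose commanded when the call began, along the tool's axes at that moment; what a row does not reach only later rows make up. A row lasts 1/12 s, in which the tool goes at most 41.7 mm and 7.16 degrees, less where a joint would pass 70% of its speed; a pose out of reach is approached as far as the arm can. A call with a number of a shift or a turn outside -1 to 1 is refused whole. A call with a gripper value outside its range is refused whole. OPENING is the gripper command: -1 is fully open, 1 is shut, values between are in proportion, set as the call begins (- or left out, the last holds). The fingers move at their own pace and stop on an object; the grip force is fixed at half the most. Time passes only in rows, so rows that repeat a pose let the fingers close. It gives the time, the measured TCP pose, the force, the opening and the grip force at its end, in the units of the state.
- arm.observe(): the state, without advancing time (a new reading comes with each control period).
- snapshot(name): name is "scene" or "top"; returns (picture, depth): 384x512x3 uint8, red, green, blue; 384x512 float32, m along the optical axis (not along the pixel's ray), 0 where there is no reading.
- calibration(name): a dict with "camera_matrix" (3x3 intrinsics, pixels), "xyz" and "orientation" of the camera in the world. Camera axes: x right, y down, z forward; pixel columns grow to the right and rows downward; lengths in m; the calibration is good to about 2 mm. A picture is of the moment at which its call begins. calibration takes no time and is no camera call.
- arm.close_job(): hands the job in; it is judged then, once.
The state is a dict: "time_s": time; "joint_positions": joint angles; "qvel": joint speeds; "tau": joint torques, N m; "ee_pos": TCP position; "tcp_rot": TCP orientation; "wrist_force": force on the tool from outside, world axes, zero at the start; "wrist_torque": the same for the moment, N m; "grip_width": finger opening in m; "gripper_force": force on a finger pad.
Only numpy, scipy, OpenCV 4.12 (cv2) and the standard library are available. Lean on these libraries where they do the work, as an engineer would, in place of code of your own. Each camera call takes 0.05 s, during which the arm holds its last target. There are 200 camera calls.

## Working session

There is one attempt and no reset: what is moved stays moved. The work goes in short steps, Python scripts to look and compute and a shell command to move; the robot and the scene stay as the last step left them, time stands still between calls to the robot, and variables do not carry over. Pictures are saved under pics/ and viewed, at most 13 in all, crops included, and the job is handed in when it is done.

```bash
ls; mkdir -p pics
python3 - <<'E'
from plant import arm,snapshot,calibration
import cv2,numpy as np
for n in("scene","top"):
    p,d=snapshot(n); cv2.imwrite(f"pics/{n}0.png",cv2.resize(p[...,::-1],(800,600),interpolation=cv2.INTER_CUBIC)); np.savez(f"{n}0.npz",p=p,d=d); print(n,calibration(n))
print(arm.observe(),arm.tip_extent)
E
```

```text
pics
scene {'camera_matrix': array([[481.93034409,   0.        , 256.12854241],
       [  0.        , 481.93034409, 189.86609542],
       [  0.        ,   0.        ,   1.        ]]), 'xyz': array([-0.18080631, -0.64590408,  1.01731297]), 'orientation': array([-2.39405537, -0.01313209, -1.04947903])}
top {'camera_matrix': array([[357.34788771,   0.        , 257.571622  ],
       [  0.        , 357.34788771, 192.69515926],
       [  0.        ,   0.        ,   1.        ]]), 'xyz': array([ 0.41685577, -0.25677297,  1.01751418]), 'orientation': array([-3.04378657,  0.00510767, -1.54731459])}
{'time_s': 0.1, 'joint_positions': array([ 1.00591627e+00,  2.21136008e-01,  1.52751605e+00, -3.12639006e-05,
        1.39469083e+00, -1.26077988e-01]), 'qvel': array([ 0.00037897, -0.0034305 , -0.00255798, -0.0003915 ,  0.00261464,
        0.0001192 ]), 'tau': array([ 1.52068907e-03, -4.95941198e+01, -3.88520551e+01,  7.02158175e-02,
        5.16013952e-02, -6.52162203e-05]), 'ee_pos': array([0.26524567, 0.5653321 , 0.23854335]), 'tcp_rot': array([-3.13985245e+00, -1.89554452e-04,  2.70279592e+00]), 'wrist_force': array([ 0.56907048,  0.50604531, -0.36430281]), 'wrist_torque': array([ 0.00174114,  0.01436007, -0.03767034]), 'gripper_force': 0.0, 'grip_width': 0.08705912557173784} 0.017
```

View pics/scene0.png

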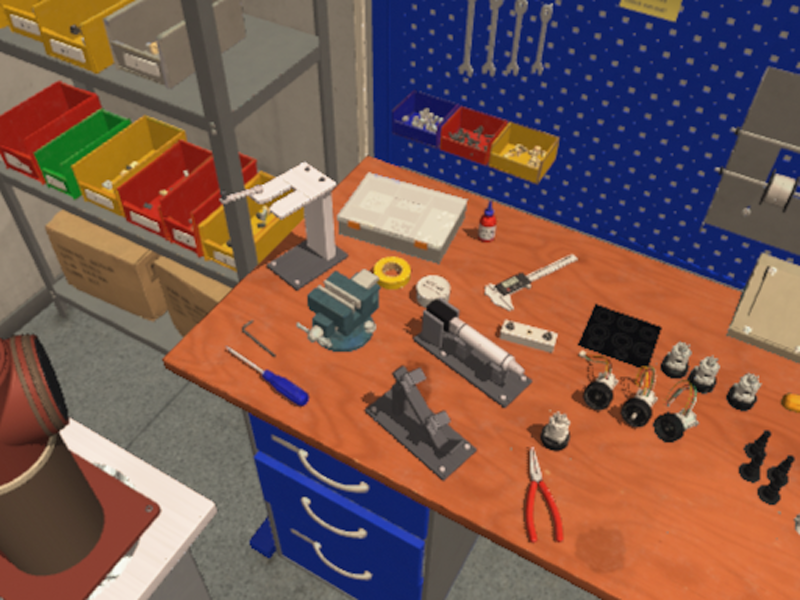

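View pics/top0.png

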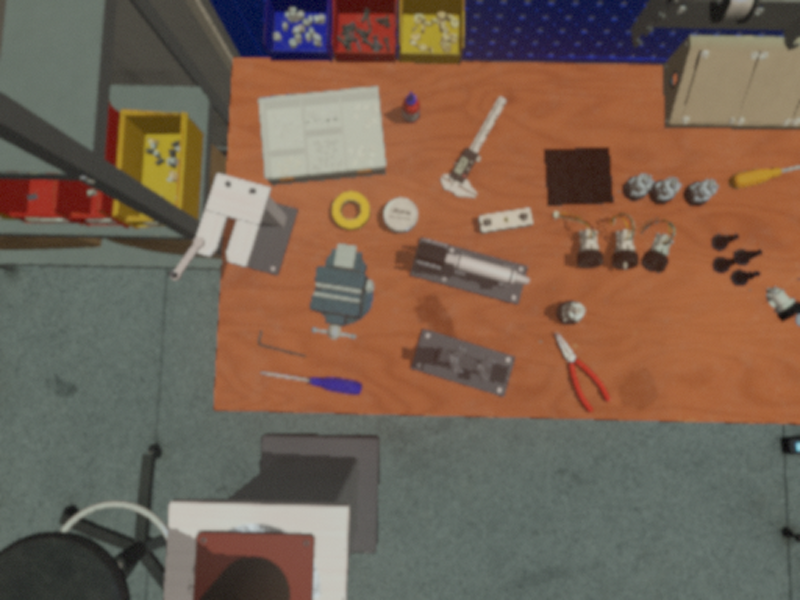

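Scene view: the probe lies in its cradle (head 440,315, nose 515,365), the slanted rest is at (420,420), and the rack is at (300,200) with the keeper sticking out at (240,195). Top view: head (432,258), nose (525,278), rest (465,362), rack slot (235,235), keeper pin end (180,272), and a shelf post near (200,230).

```bash
cat > h.py <<'E'
import numpy as np,cv2
from scipy.spatial.transform import Rotation as R
from plant import arm,snapshot,calibration
def cloud(n,d):
    c=calibration(n);K=c["camera_matrix"];v,u=np.mgrid[0:d.shape[0],0:d.shape[1]]
    P=np.stack([(u-K[0,2])/K[0,0]*d,(v-K[1,2])/K[1,1]*d,d],-1)
    W=P@R.from_euler("xyz",c["orientation"]).as_matrix().T+c["xyz"]; W[d==0]=np.nan; return W
def plane(n,uv,z):
    c=calibration(n);K=c["camera_matrix"];uv=np.atleast_2d(np.asarray(uv,float))
    r=np.c_[(uv-K[:2,2])/[K[0,0],K[1,1]],np.ones(len(uv))]@R.from_euler("xyz",c["orientation"]).as_matrix().T
    return c["xyz"]+r*((z-c["xyz"][2])/r[:,2])[:,None]
E
python3 - <<'E'
from h import *
np.set_printoptions(precision=4,suppress=True)
print([a for a in dir(arm) if a[0]!='_'])
for n in("top","scene"):
    f=np.load(n+"0.npz");p,d=f["p"],f["d"];W=cloud(n,d);np.save(n+"W.npy",W)
    x,y,z=W[...,0],W[...,1],W[...,2]
    hsv=cv2.cvtColor(p,cv2.COLOR_RGB2HSV)
    # noise of table
    # table height
    print(n,"table",np.nanmedian(z[(x>.4)&(x<.8)&(y<0)&(abs(z)<.02)]))
    if n=="top":
        def rect(m,zp,name):
            c=max(cv2.findContours(m.astype(np.uint8),cv2.RETR_EXTERNAL,2)[0],key=cv2.contourArea)
            b=cv2.boxPoints(cv2.minAreaRect(c)); print(name,cv2.contourArea(c),plane(n,b,zp)[:,:2].tolist(),"ctr",plane(n,b.mean(0),zp)[0,:2])
        s=np.zeros_like(z,bool); s[150:200,255:345]=1
        rect(s&(hsv[...,1]<110),.008,"cradle")
        s[:]=0; s[205:255,255:335]=1
        rect(s&(hsv[...,1]<110),.008,"rest")
    # barrel top
    print("plate",np.sum((abs(z-.19)<.008)))
    m=(abs(z-.19)<.006)&(x>.3)&(x<.8)&(y>-.1)&(y<.4)
    print(x[m].min(),x[m].max(),y[m].min(),y[m].max(),np.median(z[m]))
    m=(z>.3)&(x>.2)&(x<.9)&(y<.5)
    for lo in (.3,.4,.5,.6,.8):
        mm=m&(z>lo)&(z<lo+.1)
        if mm.any():print("high",lo,mm.sum(),"y",y[mm].min(),"at x",x[mm][y[mm].argmin()],x[mm].min(),x[mm].max())
f=np.load("top0.npz");
W=np.load("topW.npy");z=W[...,2]
mm=np.clip(z*1000,-50,600)
a=cv2.resize(f["p"][85:205,90:230,::-1],(700,600),interpolation=2)
cv2.imwrite("pics/rack.png",a)
E
```

```text
['PlanningError', 'close_job', 'observe', 'tip_extent']
top table 0.001293305297679237
cradle 1754.0 [[0.5643971827352879, -0.2606102798050464], [0.6373342914846557, -0.27893852838094096], [0.5836851433105992, -0.4864364476386773], [0.5115878367822644, -0.46682648858517173]] ctr [ 0.574  -0.3735]
rest 1585.0 [[0.39593916652917854, -0.26533826554977225], [0.4688088650907454, -0.28614217017482363], [0.4211436560588386, -0.4546590606817462], [0.34902254466767324, -0.43282201521941244]] ctr [ 0.4085 -0.3599]
plate 3425
0.5239625255382191 0.7994058981461676 -0.04336720826872453 0.3690439507956151 0.19017183308672625
high 0.3 917 y 0.2068266898650894 at x 0.6829199965180451 0.6693987435074106 0.7063528500400025
high 0.4 96 y 0.20836379368620045 at x 0.7039664882537675 0.6705952107280491 0.7058119001048617
scene table 0.0016802847710576385
plate 3907
0.5249503017774702 0.7983874323334275 -0.042649240643611086 0.39887578860834205 0.19151479518286152
high 0.3 1298 y 0.20520505298403635 at x 0.6660204589599958 0.6660204589599958 0.8997417149902716
high 0.4 360 y 0.20638014035752517 at x 0.6829134659507476 0.6669898184846192 0.7089640705917022
```

View pics/rack.png

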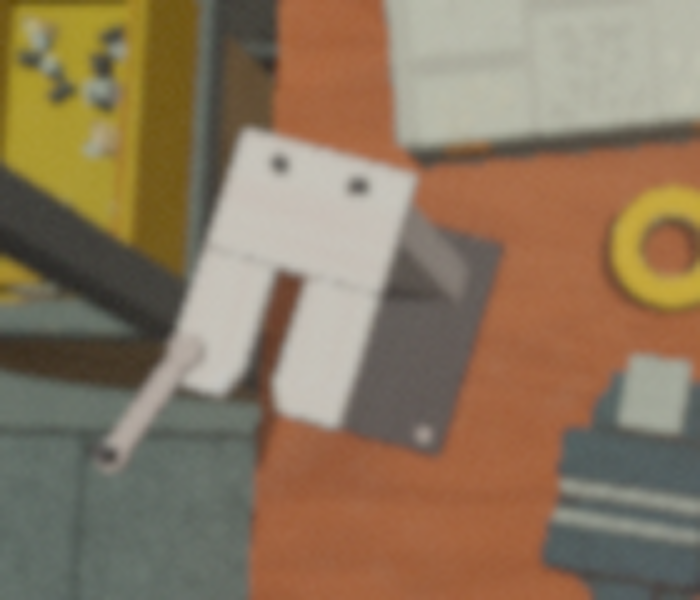

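The crop shows the slot's closed end at (288,275), its mouth at about (258,400), the bar's pivot at (190,350) and its pin at (107,455).

Run:
```python
from h import *
np.set_printoptions(precision=4,suppress=True)
f=np.load("top0.npz");p=f["p"];W=np.load("topW.npy");x,y,z=np.moveaxis(W,-1,0)
g=cv2.cvtColor(p,cv2.COLOR_RGB2GRAY)
hsv=cv2.cvtColor(p,cv2.COLOR_RGB2HSV)
m=(abs(z-.19)<.012)&(x>.45)&(x<.8)&(y>-.1)&(y<.22)&(hsv[...,1]<60)&(g>120)
s=np.zeros_like(m);s[105:172,120:176]=1
m&=s
print(m.sum(),np.median(z[m]))
# use right edge + left edge + slot edges per row in crop coordinates
uv=lambda c:np.array(c)/5.+[90,85]
pts=dict(backL=(245,128),backR=(415,175),frontR=(340,430),slotEndL=(272,270),slotEndR=(302,278),mouthL=(243,375),mouthR=(275,380),pin=(107,455),pivot=(190,348))
for k,c in pts.items():print(k,plane("top",uv(c)-0.4,.19 if k!="pin" else .21)[0,:2])
# edges by intensity: for rows crossing fingers
for r in range(143,163,3):
    row=g[r,118:172].astype(int);e=np.where(np.diff((row>125).astype(int)))[0]+118
    sub=[c+(125-g[r,c])/(int(g[r,c+1])-int(g[r,c])) for c in e]
    print(r,plane("top",[[c,r] for c in sub],.19)[:,:2].tolist())
print("post low", [ (lo,y[(z>lo)&(z<lo+.05)&(x>.64)&(x<.73)&(y>.17)].min()) for lo in(.2,.25,.3,.35)])
# probe: points z>.045 around cradle
m=(z>.05)&(z<.085)&(x>.5)&(x<.66)&(y<-.24)&(y>-.5)
q=W[m];print(m.sum(),q.min(0),q.max(0))
bright=m&(g>130); q=W[bright][:,:2];c0=q.mean(0);u=np.linalg.svd(q-c0)[2][0];t=(q-c0)@u;print("bright",c0,u,t.min(),t.max(),np.median(W[bright][:,2]))
# rest upper saddles
m=(z>.04)&(z<.2)&(x>.33)&(x<.48)&(y<-.25)&(y>-.46);q=W[m];print(m.sum(),q.min(0),q.max(0))
```

```text
1786 0.19012802936729578
backL [0.689  0.0377]
backR [ 0.6679 -0.0446]
frontR [ 0.5446 -0.0151]
slotEndL [0.6203 0.021 ]
slotEndR [0.6168 0.0066]
mouthL [0.5697 0.0319]
mouthR [0.5676 0.0167]
pin [0.5275 0.0851]
pivot [0.582  0.0577]
143 [[0.6088280822572218, 0.06060940212105015], [0.6093591201850264, 0.03675023841099129], [0.6100144703585006, 0.007305812207782647], [0.6104912115034676, -0.014113834920091106]]
146 [[0.601565825211495, 0.06254883803352995], [0.6020807088832781, 0.039461616097010765], [0.6027579973446126, 0.009092214465534543], [0.6032240399899941, -0.011804991205295712]]
149 [[0.594317918183558, 0.06437640192838462], [0.5948532574070429, 0.04041966454223345], [0.5955103250762623, 0.011015509371332999], [0.5960006206854143, -0.010925500430963242]]
152 [[0.5870864757271775, 0.06599699723875385], [0.5876526875735518, 0.040708864828531754], [0.5882745147494888, 0.012936842639197366], [0.5888029884172725, -0.010665828643305647]]
155 [[0.5798555736184371, 0.06812033779012322], [0.5804114558504068, 0.04334252738495642], [0.5810513281871943, 0.014820954770100259], [0.5815706285811572, -0.008326262329013179]]
158 [[0.5725970082076539, 0.07199682250163014], [0.573201172539145, 0.0451198310388366], [0.5738432160992717, 0.016557735620737313], [0.5743637907575827, -0.00660066668454079]]
161 [[0.5653341341072315, 0.07657792794055956], [0.5658624204594694, 0.053122492829226764], [0.5666423690374887, 0.018493483042382963], [0.5671719861153468, -0.005021035080089442]]
post low [(0.2, np.float64(0.20737599105771032)), (0.25, np.float64(0.20732368477752955)), (0.3, np.float64(0.2068266898650894)), (0.35, np.float64(0.20728091695272938))]
867 [ 0.5415 -0.465   0.0504] [ 0.6206 -0.2706  0.082 ]
bright [ 0.5693 -0.3922] [-0.2495 -0.9684] -0.07256485798672886 0.07475490139772405 0.07131305314009884
423 [ 0.3746 -0.4373  0.0402] [ 0.4332 -0.3061  0.1299]<stdin>:17: RuntimeWarning: overflow encountered in scalar subtract
```

Run:
```python
from h import *
np.set_printoptions(precision=4,suppress=True)
for n,s in (("top",(105,172,112,178)),):
    f=np.load(n+"0.npz");p=f["p"]
    g=cv2.cvtColor(p,cv2.COLOR_RGB2GRAY).astype(float)
    for r in range(125,166,4):
        row=g[r,118:178];t=140
        e=np.where(np.diff((row>t).astype(int)))[0]
        sub=[118+c+(t-row[c])/(row[c+1]-row[c]) for c in e]
        P=plane(n,[[c,r] for c in sub],.19)
        print(r,np.round(sub,1),[(round(a,4),round(b,4)) for a,b,_ in P])
    print(g[132:146,148].astype(int))
    print(g[148,124:172].astype(int))
# cloud check of plate extents
W=np.load("sceneW.npy").reshape(-1,3);q=W[(abs(W[:,2]-.1905)<.004)&(W[:,0]>.5)&(W[:,0]<.72)&(W[:,1]>-.08)&(W[:,1]<.12)]
a=np.deg2rad(-14.45);rx=np.array([np.cos(a),np.sin(a)]);ry=np.array([-rx[1],rx[0]])
X=q[:,:2]@rx;Y=q[:,:2]@ry
for n in("scene","top"):
  W=np.load(n+"W.npy").reshape(-1,3);q=W[(abs(W[:,2]-.1905)<.004)&(W[:,0]>.5)&(W[:,0]<.72)&(W[:,1]>-.08)&(W[:,1]<.12)]
  X=q[:,:2]@rx;Y=q[:,:2]@ry
  print(n,len(q),np.percentile(X,[0,.5,99.5,100]),np.percentile(Y,[0,.5,99.5,100]))
  for x0 in np.arange(.53,.66,.01):
    k=np.abs(X-x0)<.005; ys=np.sort(Y[k]); gp=np.diff(ys)
    if len(gp):i=gp.argmax();print(round(x0,3),ys[0],ys[i],ys[i+1],ys[-1])
```

```text
125 [133.4 171.9] [(np.float64(0.6527), np.float64(0.048)), (np.float64(0.6547), np.float64(-0.0436))]
129 [132.1 170.6] [(np.float64(0.6429), np.float64(0.0506)), (np.float64(0.6449), np.float64(-0.0409))]
133 [130.9 169.3] [(np.float64(0.6331), np.float64(0.0529)), (np.float64(0.6352), np.float64(-0.0382))]
137 [129.2 167.8] [(np.float64(0.6234), np.float64(0.0564)), (np.float64(0.6254), np.float64(-0.0351))]
141 [127.9 144.  150.5 166.5] [(np.float64(0.6137), np.float64(0.0588)), (np.float64(0.6145), np.float64(0.0207)), (np.float64(0.6149), np.float64(0.0053)), (np.float64(0.6157), np.float64(-0.0325))]
145 [126.8 142.7 149.2 165.2] [(np.float64(0.604), np.float64(0.061)), (np.float64(0.6048), np.float64(0.0233)), (np.float64(0.6052), np.float64(0.0077)), (np.float64(0.606), np.float64(-0.03))]
149 [125.4 141.4 148.  164. ] [(np.float64(0.5943), np.float64(0.0636)), (np.float64(0.5952), np.float64(0.0258)), (np.float64(0.5955), np.float64(0.0102)), (np.float64(0.5964), np.float64(-0.0277))]
153 [124.  140.2 146.7 162.9] [(np.float64(0.5847), np.float64(0.0663)), (np.float64(0.585
[... 2540 characters left out ...]
22765 0.20953827643748144
0.58 0.12344782577594901 0.15755102325701217 0.1748612129961079 0.20969986044150113
0.59 0.12351620569940491 0.15828651879474728 0.1750654172406154 0.20986610787103618
0.6 0.12318032833226739 0.16244012836199156 0.16455858915656252 0.20863943220334422
0.61 0.12340481803786679 0.19072286715468523 0.19280418212841735 0.20885252832258186
0.62 0.12304338121812082 0.1915170661429042 0.19357886452480585 0.20811914004101634
0.63 0.12347761121584107 0.20664605167189445 0.20856921723928717 0.20965045013725453
0.64 0.12323555068330566 0.19091340321646846 0.19314048330147882 0.20851848977959161
0.65 0.12320769848282506 0.14823429107789077 0.15133638082936327 0.2089718015548641
```

```bash
cat > go.py <<'E'
import sys
from h import *
# args: x y z yaw_deg tilt_deg [x y z yaw tilt ...] : moves in jog units from the measured pose (successive)
np.set_printoptions(precision=3,suppress=True)
o=arm.observe();p=o["ee_pos"];r=R.from_euler("xyz",o["tcp_rot"])
print("t",round(o["time_s"],2),"pos",p,"q",o["joint_positions"],"F",o["wrist_force"],"w",round(o["grip_width"],4),"gf",round(o["gripper_force"],1))
a=list(map(float,sys.argv[1:]))
for i in range(0,len(a),5):
    x=np.array(a[i:i+3]);q=R.from_euler("ZXY",[a[i+3],180,a[i+4]],degrees=True)
    d=r.inv().apply(x-p)/.3;w=(r.inv()*q).as_rotvec()/(np.pi/4)
    print(np.round(np.r_[d,w],3).tolist()," dist",round(np.linalg.norm(d)*300,1),"mm",round(np.linalg.norm(w)*45,1),"deg");p,r=x,q
E
python3 go.py .34 .31 .30 130 0 .42 .06 .30 105 0 .50 -.19 .26 90 0 .570 -.388 .16 75.5 0
```

```text
t 0.1 pos [0.265 0.565 0.239] q [ 1.006  0.221  1.528 -0.     1.395 -0.126] F [ 0.569  0.506 -0.364] w 0.0871 gf 0.0
[-0.587, -0.665, -0.204, -0.002, 0.0, 0.552]  dist 273.1 mm 24.9 deg
[-0.81, -0.331, -0.0, 0.0, -0.0, 0.556]  dist 262.5 mm 25.0 deg
[-0.874, 0.042, 0.133, -0.0, -0.0, 0.333]  dist 265.5 mm 15.0 deg
[-0.66, 0.233, 0.333, 0.0, -0.0, 0.322]  dist 232.6 mm 14.5 deg
```

```bash
python3 -m jog '[-0.587,-0.665,-0.204,0,0,0.552,-0.587,-0.665,-0.204,0,0,0.552,-0.587,-0.665,-0.204,0,0,0.552,-0.587,-0.665,-0.204,0,0,0.552,-0.587,-0.665,-0.204,0,0,0.552,-0.587,-0.665,-0.204,0,0,0.552,-0.587,-0.665,-0.204,0,0,0.552,-0.587,-0.665,-0.204,0,0,0.552]' -1
python3 -m jog '[-0.81,-0.331,0,0,0,0.556,-0.81,-0.331,0,0,0,0.556,-0.81,-0.331,0,0,0,0.556,-0.81,-0.331,0,0,0,0.556,-0.81,-0.331,0,0,0,0.556,-0.81,-0.331,0,0,0,0.556,-0.81,-0.331,0,0,0,0.556,-0.81,-0.331,0,0,0,0.556]'
python3 go.py .50 -.19 .26 90 0 .570 -.388 .16 75.5 0
```

```text
time_s: 0.77
ee_pos: [0.3417, 0.3072, 0.3021]
tcp_rot: [3.14, 0.002, 2.265]
wrist_force: [-0.2, 1.1, 0.2]
grip_width: 0.0872
gripper_force: 0.0
time_s: 1.43
ee_pos: [0.421, 0.058, 0.3001]
tcp_rot: [-3.141, 0.0, 1.828]
wrist_force: [0.5, 0.5, -0.1]
grip_width: 0.0873
gripper_force: 0.0
t 1.43 pos [0.421 0.058 0.3  ] q [-0.049 -0.313  1.929 -0.001  1.527 -0.306] F [ 0.52   0.477 -0.138] w 0.0873 gf 0.0
[-0.866, 0.045, 0.134, -0.001, 0.001, 0.327]  dist 263.3 mm 14.7 deg
[-0.66, 0.233, 0.333, 0.0, -0.0, 0.322]  dist 232.6 mm 14.5 deg
```

```bash
python3 -m jog '[-0.866,0.045,0.134,0,0,0.327,-0.866,0.045,0.134,0,0,0.327,-0.866,0.045,0.134,0,0,0.327,-0.866,0.045,0.134,0,0,0.327,-0.866,0.045,0.134,0,0,0.327,-0.866,0.045,0.134,0,0,0.327,-0.866,0.045,0.134,0,0,0.327,-0.866,0.045,0.134,0,0,0.327]'
python3 -m jog '[-0.66,0.233,0.333,0,0,0.322,-0.66,0.233,0.333,0,0,0.322,-0.66,0.233,0.333,0,0,0.322,-0.66,0.233,0.333,0,0,0.322,-0.66,0.233,0.333,0,0,0.322,-0.66,0.233,0.333,0,0,0.322,-0.66,0.233,0.333,0,0,0.322]'
python3 go.py .5703 -.3881 .058 75.5 0
python3 - <<'E'
from h import *
p,d=snapshot("scene");c=p[150:300,230:380];cv2.imwrite("pics/s1.png",cv2.resize(c[...,::-1],(600,600),interpolation=2))
E
```

```text
time_s: 2.1
ee_pos: [0.501, -0.1882, 0.2587]
tcp_rot: [-3.139, -0.001, 1.573]
wrist_force: [0.5, -0.1, -0.2]
grip_width: 0.0872
gripper_force: 0.0
time_s: 2.68
ee_pos: [0.5715, -0.3848, 0.1564]
tcp_rot: [-3.137, -0.002, 1.322]
wrist_force: [-1.4, 1.4, -0.4]
grip_width: 0.0871
gripper_force: 0.0
t 2.68 pos [ 0.572 -0.385  0.156] q [-0.707  0.437  1.414 -0.     1.295 -0.458] F [-1.367  1.39  -0.38 ] w 0.0871 gf 0.0
[-0.012, 0.0, 0.328, -0.006, -0.003, 0.005]  dist 98.5 mm 0.4 deg
```

View pics/s1.png

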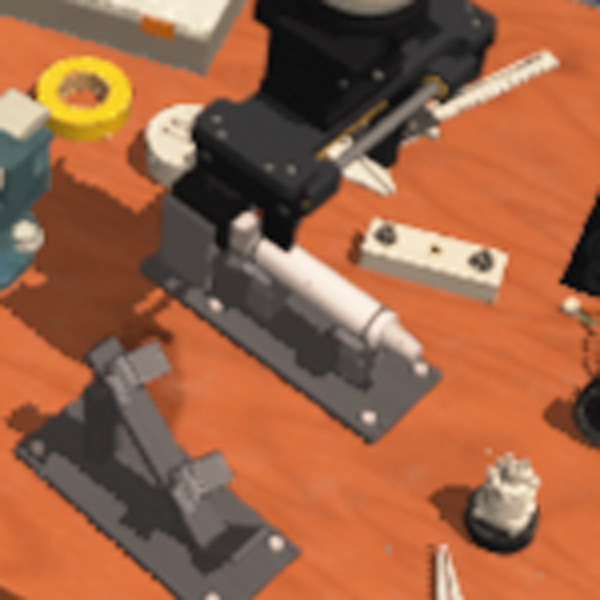

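The fingers straddle the barrel between the saddles (probe in crop from 240,225 to 420,360). Descend, grip, lift.

```bash
python3 -m jog '[-0.012,0,0.1,0,0,0,-0.012,0,0.2,0,0,0,-0.012,0,0.28,0,0,0,-0.012,0,0.322,0,0,0,-0.012,0,0.322,0,0,0,-0.012,0,0.322,0,0,0]' -1
python3 -m jog '[0,0,0,0,0,0,0,0,0,0,0,0,0,0,0,0,0,0,0,0,0,0,0,0,0,0,0,0,0,0,0,0,0,0,0,0,0,0,0,0,0,0,0,0,0,0,0,0]' 1
python3 go.py .5703 -.3881 .20 75.5 0
```

```text
time_s: 3.23
ee_pos: [0.5713, -0.3865, 0.0649]
tcp_rot: [-3.141, -0.0, 1.324]
wrist_force: [-0.5, -1.0, 0.2]
grip_width: 0.0871
gripper_force: 0.0
time_s: 3.9
ee_pos: [0.5706, -0.3882, 0.064]
tcp_rot: [-3.141, -0.0, 1.323]
wrist_force: [0.1, -0.7, -0.3]
grip_width: 0.0418
gripper_force: 0.0
t 3.9 pos [ 0.571 -0.388  0.064] q [-0.712  0.534  1.466  0.     1.141 -0.463] F [ 0.067 -0.711 -0.272] w 0.0418 gf 0.0
[0.0, -0.001, -0.453, -0.0, -0.0, 0.006]  dist 136.0 mm 0.3 deg
```

```bash
python3 -m jog '[0,0,0.019,0,0,0,0,0,0.019,0,0,0]' 0.1
python3 -m jog '[0,0,0,0,0,0,0,0,0,0,0,0,0,0,0,0,0,0,0,0,0,0,0,0,0,0,0,0,0,0,0,0,0,0,0,0]' 1
python3 go.py .5703 -.3881 .20 75.5 0
```

```text
time_s: 4.07
ee_pos: [0.5701, -0.3878, 0.057]
tcp_rot: [-3.14, -0.001, 1.323]
wrist_force: [-0.7, 0.5, 0.2]
grip_width: 0.0395
gripper_force: 0.0
time_s: 4.57
ee_pos: [0.5699, -0.388, 0.0582]
tcp_rot: [-3.14, -0.0, 1.323]
wrist_force: [-5.2, 1.3, 1.4]
grip_width: 0.0254
gripper_force: 30.0
t 4.57 pos [ 0.57  -0.388  0.058] q [-0.712  0.541  1.469 -0.001  1.134 -0.463] F [-5.163  1.327  1.367] w 0.0254 gf 30.0
[0.0, 0.001, -0.473, -0.002, -0.0, 0.006]  dist 141.8 mm 0.3 deg
```

```bash
python3 -m jog '[0,0,-0.06,0,0,0,0,0,-0.16,0,0,0,0,0,-0.28,0,0,0,0,0,-0.40,0,0,0,0,0,-0.473,0,0,0,0,0,-0.473,0,0,0]'
python3 go.py .3898 -.4266 .19 74.4 43 .3898 -.4266 .1511 74.4 45
```

```text
time_s: 5.07
ee_pos: [0.5739, -0.3906, 0.2082]
tcp_rot: [3.13, 0.005, 1.323]
wrist_force: [0.9, -0.6, -1.1]
grip_width: 0.0253
gripper_force: 30.0
t 5.07 pos [ 0.574 -0.391  0.208] q [-0.711  0.395  1.37   0.     1.364 -0.463] F [ 0.877 -0.6   -1.1  ] w 0.0253 gf 30.0
[-0.267, -0.566, 0.055, 0.003, 0.962, 0.035]  dist 188.5 mm 43.3 deg
[-0.088, -0.0, 0.095, -0.0, 0.044, 0.0]  dist 38.9 mm 2.0 deg
```

```bash
python3 -m jog '[-0.267,-0.566,0.055,0,0.962,0.03,-0.267,-0.566,0.055,0,0.962,0.03,-0.267,-0.566,0.055,0,0.962,0.03,-0.267,-0.566,0.055,0,0.962,0.03,-0.267,-0.566,0.055,0,0.962,0.03,-0.267,-0.566,0.055,0,0.962,0.03,-0.267,-0.566,0.055,0,0.962,0.03,-0.267,-0.566,0.055,0,0.962,0.03]'
python3 -m jog '[0,0,0,0,0,0,0,0,0,0,0,0]'
python3 go.py .3898 -.4266 .1511 74.4 45 .4051 -.3721 .0945 74.4 45
python3 - <<'E'
from h import *
p,d=snapshot("scene");c=p[150:300,210:360];cv2.imwrite("pics/s2.png",cv2.resize(c[...,::-1],(600,600),interpolation=2));np.savez("s2.npz",p=p,d=d)
p,d=snapshot("top");np.savez("t2.npz",p=p,d=d)
E
```

```text
time_s: 5.73
ee_pos: [0.3852, -0.4243, 0.1796]
tcp_rot: [-3.125, -0.758, 1.286]
wrist_force: [0.3, -0.7, -2.4]
grip_width: 0.0252
gripper_force: 30.0
time_s: 5.9
ee_pos: [0.3878, -0.4236, 0.1848]
tcp_rot: [-3.132, -0.752, 1.297]
wrist_force: [1.1, 0.2, -1.6]
grip_width: 0.0254
gripper_force: 30.0
t 5.9 pos [ 0.388 -0.424  0.185] q [-1.202  0.559  1.362  0.43   1.842 -0.951] F [ 1.058  0.168 -1.574] w 0.0254 gf 30.0
[-0.082, 0.01, 0.077, -0.011, 0.043, -0.001]  dist 33.9 mm 2.0 deg
[0.0, 0.0, 0.267, 0.0, 0.0, 0.0]  dist 80.0 mm 0.0 deg
```

View pics/s2.png

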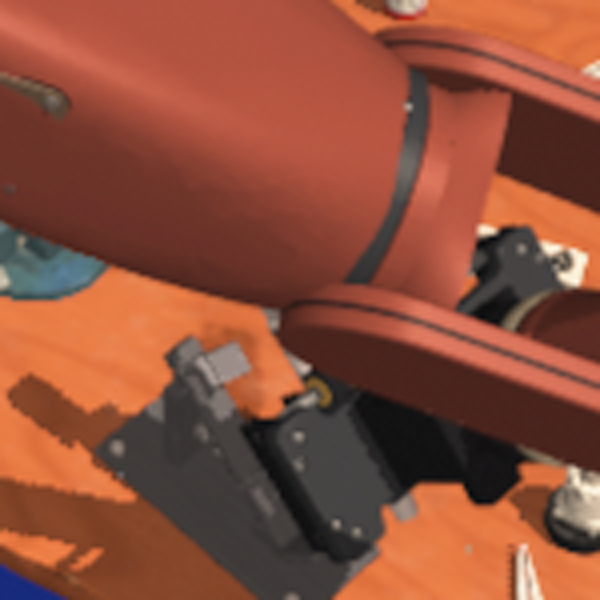

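The arm blocks the view: I only see the rest at (200,400) with the gripper beside it. I'll go on by dead reckoning, leaving a small gap at the foot.

```bash
python3 -m jog '[-0.072,0.01,0.077,-0.01,0.043,0,-0.072,0.01,0.077,-0.01,0.043,0,-0.072,0.01,0.077,-0.01,0.043,0,-0.072,0.01,0.077,-0.01,0.043,0]'
python3 go.py .4072 -.3645 .0966 74.4 45
```

```text
time_s: 6.33
ee_pos: [0.3897, -0.4244, 0.1534]
tcp_rot: [-3.138, -0.788, 1.295]
wrist_force: [0.2, -0.1, -1.7]
grip_width: 0.0255
gripper_force: 30.0
t 6.33 pos [ 0.39  -0.424  0.153] q [-1.21   0.617  1.359  0.447  1.822 -0.973] F [ 0.188 -0.116 -1.671] w 0.0255 gf 30.0
[0.012, 0.003, 0.281, -0.001, -0.003, -0.003]  dist 84.4 mm 0.2 deg
```

```bash
python3 -m jog '[0,0.003,0.08,0,0,0,0,0.003,0.16,0,0,0,0,0.003,0.22,0,0,0,0,0.003,0.24,0,0,0,0,0.003,0.24,0,0,0,0,0.003,0.24,0,0,0]'
python3 go.py .4057 -.3701 .0966 74.4 45 .4051 -.3721 .0945 74.4 45
```

```text
time_s: 6.83
ee_pos: [0.4041, -0.3767, 0.103]
tcp_rot: [-3.14, -0.787, 1.295]
wrist_force: [-0.0, -0.4, -2.1]
grip_width: 0.0248
gripper_force: 30.0
t 6.83 pos [ 0.404 -0.377  0.103] q [-1.166  0.607  1.481  0.465  1.702 -0.987] F [-0.027 -0.388 -2.103] w 0.0248 gf 30.0
[0.001, -0.001, 0.031, 0.001, -0.002, -0.003]  dist 9.4 mm 0.2 deg
[-0.01, -0.0, 0.0, 0.0, 0.0, 0.0]  dist 3.0 mm 0.0 deg
```

```bash
python3 -m jog '[0,0,0.012,0,0,0,0,0,0.024,0,0,0,0,0,0.024,0,0,0,0,0,0.024,0,0,0]'
python3 -m jog '[0,0,0.007,0,0,0,0,0,0.007,0,0,0,0,0,0.007,0,0,0]'
python3 go.py .4057 -.3701 .0966 74.4 45
```

```text
time_s: 7.17
ee_pos: [0.405, -0.3711, 0.0965]
tcp_rot: [-3.138, -0.789, 1.293]
wrist_force: [-1.2, 0.6, -2.2]
grip_width: 0.0252
gripper_force: 30.0
time_s: 7.42
ee_pos: [0.4051, -0.3709, 0.0961]
tcp_rot: [-3.139, -0.788, 1.294]
wrist_force: [-3.2, -4.1, 3.3]
grip_width: 0.0251
gripper_force: 30.0
t 7.42 pos [ 0.405 -0.371  0.096] q [-1.162  0.608  1.495  0.467  1.687 -0.989] F [-3.186 -4.069  3.278] w 0.0251 gf 30.0
[0.003, 0.001, 0.001, 0.001, -0.003, -0.004]  dist 1.1 mm 0.2 deg
```

Saddle contact felt, so slide down the axis to the foot stop.

```bash
python3 -m jog '[-0.005,0,0,0,0,0,-0.01,0,0,0,0,0,-0.01,0,0,0,0,0]'
python3 -m jog '[-0.005,0,0,0,0,0,-0.008,0,0,0,0,0,-0.008,0,0,0,0,0]'
python3 go.py .4051 -.3721 .0945 74.4 45
```

```text
time_s: 7.67
ee_pos: [0.4043, -0.3718, 0.0943]
tcp_rot: [-3.137, -0.791, 1.294]
wrist_force: [-5.2, -0.3, 7.5]
grip_width: 0.0251
gripper_force: 30.0
time_s: 7.92
ee_pos: [0.4043, -0.3719, 0.0942]
tcp_rot: [-3.137, -0.795, 1.295]
wrist_force: [-5.0, 5.2, 15.3]
grip_width: 0.0253
gripper_force: 30.0
t 7.92 pos [ 0.404 -0.372  0.094] q [-1.164  0.618  1.488  0.467  1.693 -0.993] F [-4.988  5.216 15.319] w 0.0253 gf 30.0
[0.001, 0.003, -0.001, -0.002, -0.012, -0.003]  dist 0.9 mm 0.6 deg
```

```bash
python3 -m jog '[0.006,-0.003,0,0,0,0,0.006,-0.003,0,0,0,0]'
python3 -m jog '[0,0,0,0,0,0,0,0,0,0,0,0,0,0,0,0,0,0,0,0,0,0,0,0,0,0,0,0,0,0,0,0,0,0,0,0]' -1
python3 -m jog '[0,0,-0.08,0,0,0,0,0,-0.2,0,0,0,0,0,-0.32,0,0,0,0,0,-0.4,0,0,0,0,0,-0.4,0,0,0]'
python3 go.py .40 -.36 .30 74.4 5 .4225 -.31 .26 74.4 0
```

```text
time_s: 8.08
ee_pos: [0.4041, -0.3716, 0.0941]
tcp_rot: [-3.139, -0.791, 1.295]
wrist_force: [-1.9, 1.4, 7.9]
grip_width: 0.0251
gripper_force: 30.0
time_s: 8.58
ee_pos: [0.4039, -0.3716, 0.0921]
tcp_rot: [-3.137, -0.789, 1.293]
wrist_force: [-0.2, -0.7, 1.2]
grip_width: 0.0572
gripper_force: 0.0
time_s: 9.0
ee_pos: [0.3807, -0.4585, 0.181]
tcp_rot: [3.138, -0.782, 1.296]
wrist_force: [1.6, -0.3, 1.0]
grip_width: 0.0848
gripper_force: 0.0
t 9.0 pos [ 0.381 -0.458  0.181] q [-1.239  0.639  1.267  0.44   1.888 -0.967] F [ 1.583 -0.341  1.01 ] w 0.0848 gf 0.0
[0.516, -0.027, -0.047, 0.005, -0.885, -0.005]  dist 155.7 mm 39.8 deg
[0.168, 0.027, 0.149, 0.0, -0.111, -0.0]  dist 67.9 mm 5.0 deg
```

```bash
python3 -m jog '[0.516,-0.027,-0.047,0,-0.885,0,0.516,-0.027,-0.047,0,-0.885,0,0.516,-0.027,-0.047,0,-0.885,0,0.516,-0.027,-0.047,0,-0.885,0,0.516,-0.027,-0.047,0,-0.885,0,0.516,-0.027,-0.047,0,-0.885,0,0.516,-0.027,-0.047,0,-0.885,0]'
python3 -m jog '[0.168,0.02,0.149,0,-0.111,0,0.168,0.02,0.149,0,-0.111,0,0.168,0.02,0.149,0,-0.111,0,0.168,0.02,0.149,0,-0.111,0]'
python3 go.py .422 -.309 .161 74.4 0
python3 - <<'E'
from h import *
p,d=snapshot("scene");c=p[150:300,210:360];cv2.imwrite("pics/s3.png",cv2.resize(c[...,::-1],(600,600),interpolation=2));np.savez("s3.npz",p=p,d=d)
W=cloud("scene",d);g=cv2.cvtColor(p,cv2.COLOR_RGB2GRAY)
x,y,z=np.moveaxis(W,-1,0)
h=np.array([.269,.963]);l=np.array([.963,-.269]);foot=np.array([.3896,-.4273])
q=W[(z>.03)&(z<.21)];a=(q[:,:2]-foot)@h;b=(q[:,:2]-foot)@l;zz=q[:,2]-.04
s=(a+zz)/2**.5;n=(zz-a)/2**.5
for lo in np.arange(-.01,.22,.01):
    k=(s>lo)&(s<=lo+.01)&(abs(b)<.03)&(abs(n)<.03)
    if k.sum()>3:print(round(lo,3),k.sum(),"n",np.percentile(n[k],[5,95]).round(4),"b",np.percentile(b[k],[5,95]).round(4))
E
```

```text
time_s: 9.58
ee_pos: [0.4018, -0.3533, 0.298]
tcp_rot: [-3.142, -0.09, 1.301]
wrist_force: [0.7, -0.0, -0.6]
grip_width: 0.0866
gripper_force: 0.0
time_s: 9.92
ee_pos: [0.42, -0.3039, 0.2542]
tcp_rot: [-3.134, -0.011, 1.298]
wrist_force: [0.1, -0.4, -0.0]
grip_width: 0.0867
gripper_force: 0.0
t 9.92 pos [ 0.42  -0.304  0.254] q [-0.782 -0.037  1.775  0.006  1.416 -0.51 ] F [ 0.126 -0.417 -0.013] w 0.0867 gf 0.0
[-0.018, 0.013, 0.31, -0.01, -0.014, -0.001]  dist 93.3 mm 0.8 deg
-0.01 17 n [-0.0018  0.0076] b [-0.0152  0.0092]
0.0 59 n [-0.0157  0.0075] b [-0.0156  0.012 ]
0.01 32 n [-0.0288  0.0079] b [-0.0088  0.005 ]
0.02 32 n [-0.0294  0.0106] b [-0.012   0.0049]
0.03 59 n [-0.0073  0.0138] b [-0.0181  0.0098]
0.04 67 n [-0.0285  0.0119] b [-0.0189  0.0091]
0.05 76 n [-0.0291  0.0126] b [-0.0164  0.0072]
0.06 51 n [-0.0294  0.0141] b [-0.0122  0.0063]
0.07 56 n [-0.0293  0.0133] b [-0.0127  0.0063]
0.08 63 n [-0.0294  0.0132] b [-0.0129  0.0082]
0.09 56 n [-0.0289  0.0131] b [-0.0132  0.0068]
0.1 53 n [-0.0275  0.0128] b [-0.0135  0.0069]
0.11 64 n [-0.0079  0.0122] b [-0.0196  0.0155]
0.12 74 n [-0.0232  0.0131] b [-0.019  0.009]
0.13 63 n [-0.0292  0.0129] b [-0.0115  0.0054]
0.14 38 n [-0.0077  0.0122] b [-0.0084  0.0044]
0.15 59 n [-0.0119  0.0185] b [-0.0142  0.0087]
0.16 64 n [-0.008   0.0184] b [-0.0142  0.0095]
0.17 69 n [-0.0091  0.0192] b [-0.0143  0.0088]
0.18 71 n [-0.0092  0.0187] b [-0.0141  0.0084]
0.19 76 n [-0.0108  0.0187] b [-0.0135  0.0103]
0.2 22 n [-0.0108  0.0152] b [-0.0118  0.0063]
```

View pics/s3.png

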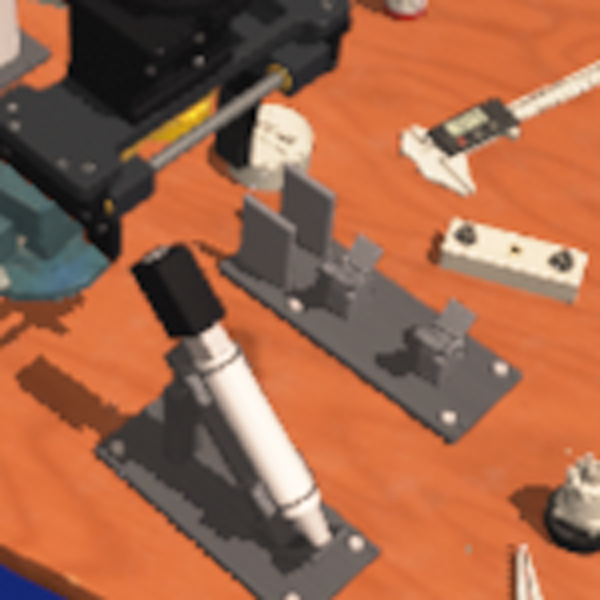

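The probe is seated in the rest, with its head at crop (180,290) and its nose at the foot (320,535). The depth data put it within 2 mm of expected. Now grip the head.

```bash
python3 -m jog '[-0.018,0.008,0.12,-0.01,-0.014,0,-0.018,0.008,0.24,-0.01,-0.014,0,-0.018,0.008,0.308,-0.01,-0.014,0,-0.018,0.008,0.308,-0.01,-0.014,0,-0.018,0.008,0.308,-0.01,-0.014,0]'
python3 go.py .422 -.309 .161 74.4 0
```

```text
time_s: 10.38
ee_pos: [0.4208, -0.3114, 0.1638]
tcp_rot: [3.139, 0.002, 1.294]
wrist_force: [-0.1, -0.8, -0.0]
grip_width: 0.087
gripper_force: 0.0
t 10.38 pos [ 0.421 -0.311  0.164] q [-0.787  0.044  1.869 -0.001  1.226 -0.511] F [-0.126 -0.767 -0.02 ] w 0.087 gf 0.0
[0.009, 0.002, 0.009, 0.003, 0.003, -0.005]  dist 3.9 mm 0.3 deg
```

```bash
python3 -m jog '[0.009,0.001,0.008,0,0,0,0.009,0.001,0.008,0,0,0,0.009,0.001,0.008,0,0,0,0.009,0.001,0.008,0,0,0,0.009,0.001,0.008,0,0,0,0.009,0.001,0.008,0,0,0,0.009,0.001,0.008,0,0,0,0.009,0.001,0.008,0,0,0]' 1
python3 -m jog '[0,0,0,0,0,0,0,0,0,0,0,0,0,0,0,0,0,0,0,0,0,0,0,0,0,0,0,0,0,0,0,0,0,0,0,0]'
python3 go.py .38 -.33 .22 74.4 10
```

```text
time_s: 11.05
ee_pos: [0.4227, -0.3081, 0.1622]
tcp_rot: [3.136, 0.004, 1.296]
wrist_force: [0.2, -0.4, 0.1]
grip_width: 0.0415
gripper_force: 0.0
time_s: 11.55
ee_pos: [0.4222, -0.3079, 0.1619]
tcp_rot: [3.138, 0.004, 1.296]
wrist_force: [-4.0, 2.1, 3.5]
grip_width: 0.0257
gripper_force: 30.0
t 11.55 pos [ 0.422 -0.308  0.162] q [-0.78   0.042  1.874 -0.001  1.22  -0.505] F [-4.018  2.099  3.48 ] w 0.0257 gf 30.0
[-0.11, -0.115, -0.194, 0.005, 0.227, -0.003]  dist 75.1 mm 10.2 deg
```

```bash
python3 -m jog '[-0.05,0,-0.05,0,0,0,-0.12,0,-0.12,0,0,0,-0.16,0,-0.16,0,0,0,-0.16,0,-0.16,0,0,0,-0.16,0,-0.16,0,0,0]'
python3 -c "
from h import *
W=np.load('topW.npy').reshape(-1,3);q=W[(W[:,0]>.38)&(W[:,0]<.6)&(W[:,1]>-.22)&(W[:,1]<-.06)&(W[:,2]>.03)];print(q.min(0),q.max(0))"
python3 go.py .43 -.28 .34 45 20 .45 -.13 .36 10 38 .45 .045 .36 -14.5 45
```

```text
time_s: 11.97
ee_pos: [0.4097, -0.3549, 0.2106]
tcp_rot: [3.135, 0.004, 1.294]
wrist_force: [-0.2, 0.5, -1.3]
grip_width: 0.0257
gripper_force: 30.0
[ 0.44532136 -0.18671706  0.03291605] [ 0.59983705 -0.09192304  0.10028169]
t 11.97 pos [ 0.41  -0.355  0.211] q [-0.859  0.039  1.782  0.     1.313 -0.583] F [-0.186  0.489 -1.297] w 0.0257 gf 30.0
[0.257, -0.0, -0.432, -0.103, 0.438, 0.643]  dist 150.8 mm 35.3 deg
[0.399, -0.306, 0.074, -0.379, 0.387, 0.683]  dist 152.6 mm 39.2 deg
[0.08, -0.574, 0.062, -0.361, 0.153, 0.408]  dist 175.0 mm 25.5 deg
```

```bash
python3 -m jog '[0.257,0,-0.432,-0.103,0.438,0.643,0.257,0,-0.432,-0.103,0.438,0.643,0.257,0,-0.432,-0.103,0.438,0.643,0.257,0,-0.432,-0.103,0.438,0.643,0.257,0,-0.432,-0.103,0.438,0.643,0.257,0,-0.432,-0.103,0.438,0.643,0.257,0,-0.432,-0.103,0.438,0.643]'
python3 go.py .45 -.13 .36 10 38
```

```text
time_s: 12.55
ee_pos: [0.429, -0.2788, 0.3376]
tcp_rot: [-3.137, -0.347, 0.787]
wrist_force: [-0.4, 0.0, -1.5]
grip_width: 0.0257
gripper_force: 30.0
t 12.55 pos [ 0.429 -0.279  0.338] q [-0.952 -0.119  1.733  0.341  1.591 -0.173] F [-0.44   0.003 -1.499] w 0.0257 gf 30.0
[0.402, -0.3, 0.067, -0.384, 0.391, 0.685]  dist 152.0 mm 39.5 deg
```

```bash
python3 -m jog '[0.402,-0.3,0.067,-0.384,0.391,0.685,0.402,-0.3,0.067,-0.384,0.391,0.685,0.402,-0.3,0.067,-0.384,0.391,0.685,0.402,-0.3,0.067,-0.384,0.391,0.685,0.402,-0.3,0.067,-0.384,0.391,0.685,0.402,-0.3,0.067,-0.384,0.391,0.685,0.402,-0.3,0.067,-0.384,0.391,0.685,0.402,-0.3,0.067,-0.384,0.391,0.685]'
python3 go.py .45 .045 .36 -14.5 45
```

```text
time_s: 13.22
ee_pos: [0.4505, -0.1297, 0.3604]
tcp_rot: [3.14, -0.662, 0.178]
wrist_force: [-0.1, -0.3, -1.7]
grip_width: 0.0257
gripper_force: 30.0
t 13.22 pos [ 0.45 -0.13  0.36] q [-0.84  -0.679  2.18   0.573  1.298  0.493] F [-0.063 -0.332 -1.708] w 0.0257 gf 30.0
[0.079, -0.574, 0.063, -0.361, 0.154, 0.411]  dist 174.7 mm 25.6 deg
```

```bash
python3 -m jog '[0.079,-0.574,0.063,-0.361,0.154,0.411,0.079,-0.574,0.063,-0.361,0.154,0.411,0.079,-0.574,0.063,-0.361,0.154,0.411,0.079,-0.574,0.063,-0.361,0.154,0.411,0.079,-0.574,0.063,-0.361,0.154,0.411,0.079,-0.574,0.063,-0.361,0.154,0.411,0.079,-0.574,0.063,-0.361,0.154,0.411]'
python3 -m jog '[0,0,0,0,0,0]'
python3 go.py .45 .045 .36 -14.5 45
python3 - <<'E'
from h import *
for n in("scene","top"):
    p,d=snapshot(n);np.savez(n+"4.npz",p=p,d=d)
    cv2.imwrite(f"pics/{n}4.png",cv2.resize((p[60:210,120:320] if n=="scene" else p[85:235,90:290])[...,::-1],(800,600),interpolation=2))
E
```

```text
time_s: 13.8
ee_pos: [0.4502, 0.0132, 0.3538]
tcp_rot: [3.126, -0.751, -0.221]
wrist_force: [-0.0, -0.2, -3.2]
grip_width: 0.0256
gripper_force: 30.0
time_s: 13.88
ee_pos: [0.4501, 0.0185, 0.3538]
tcp_rot: [3.131, -0.75, -0.214]
wrist_force: [0.1, 1.2, -1.5]
grip_width: 0.026
gripper_force: 30.0
t 13.88 pos [0.45  0.018 0.354] q [-0.041 -0.886  2.324 -0.156  0.968  1.788] F [ 0.102  1.242 -1.521] w 0.026 gf 30.0
[0.0, -0.086, -0.029, -0.021, 0.044, 0.036]  dist 27.3 mm 2.7 deg
```

View pics/scene4.png

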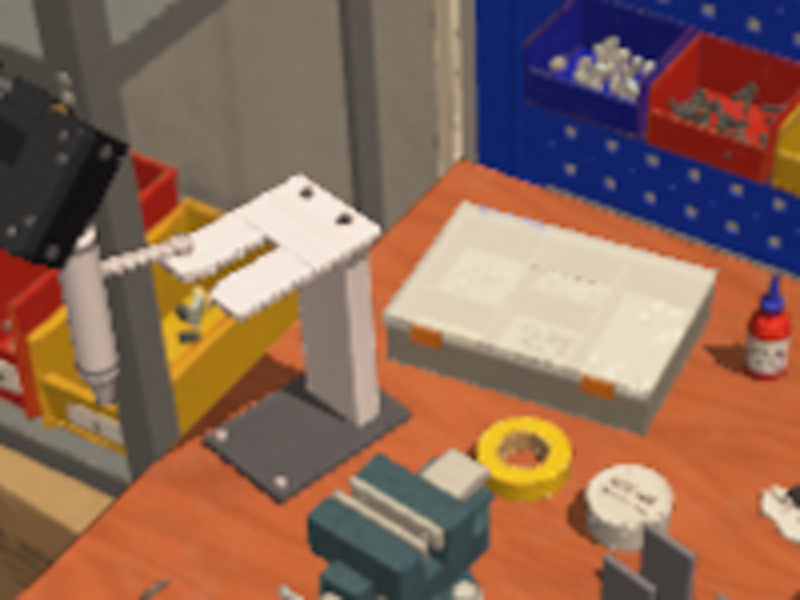

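The probe hangs nearly upright at crop (90,300), its nose at (105,395). The rack slot is at (240,265), with the keeper bar from (185,245) towards (105,265). Measuring the probe's axis and nose relative to the TCP.

```bash
cat > probe.py <<'E'
import sys
from h import *
np.set_printoptions(precision=4,suppress=True)
def axis(n,d,p,tcp,k=None):
    W=cloud(n,d).reshape(-1,3);g=cv2.cvtColor(p,cv2.COLOR_RGB2GRAY).ravel()
    m=(np.hypot(W[:,0]-tcp[0],W[:,1]-tcp[1])<.045)&(W[:,2]<tcp[2]-.03)&(W[:,2]>tcp[2]-.21)
    q=W[m];c=calibration(n)["xyz"]
    for lo in np.arange(-.21,-.02,.01):
        s=q[(q[:,2]-tcp[2]>lo)&(q[:,2]-tcp[2]<=lo+.01)]
        if len(s)>3:print(round(lo,3),len(s),"ctr",np.r_[s[:,:2].mean(0)-tcp[:2]],)
    print("zmin",np.sort(q[:,2])[:5]-tcp[2])
    b=q[(q[:,2]-tcp[2]<-.05)&(q[:,2]-tcp[2]>-.135)]
    c0=b.mean(0);u=np.linalg.svd(b-c0)[2][0];u*=np.sign(u[2]);print("axis dir",u,"deg",np.degrees(u[:2]))
    v=(c0-c);v[2]=0;v/=np.linalg.norm(v);print("barrel ctr rel tcp",c0-tcp+v*.010)
if __name__=="__main__":
    f=np.load(sys.argv[1]);axis(sys.argv[2],f["d"],f["p"],arm.observe()["ee_pos"])
E
python3 probe.py scene4.npz scene
python3 go.py .50 .043 .32 -14.5 45
```

```text
-0.17 13 ctr [-0.0068  0.0007]
-0.16 17 ctr [-0.0079 -0.0006]
-0.15 18 ctr [-0.0097 -0.0021]
-0.14 36 ctr [-0.0104 -0.0024]
-0.13 33 ctr [-0.0091 -0.0033]
-0.12 37 ctr [-0.0093 -0.0026]
-0.11 37 ctr [-0.009  -0.0032]
-0.1 33 ctr [-0.008  -0.0027]
-0.09 37 ctr [-0.0083 -0.0023]
-0.08 37 ctr [-0.0091 -0.0031]
-0.07 41 ctr [-0.0073 -0.0029]
-0.06 26 ctr [-0.0063 -0.0054]
-0.05 28 ctr [-0.0032 -0.0062]
-0.04 6 ctr [ 0.0049 -0.0051]
zmin [-0.1715 -0.1698 -0.1695 -0.1684 -0.1679]
axis dir [ 0.0397 -0.0186  0.999 ] deg [ 2.2722 -1.0654]
barrel ctr rel tcp [-0.0016  0.0042 -0.0923]
t 13.98 pos [0.45  0.015 0.354] q [-0.052 -0.887  2.324 -0.151  0.969  1.775] F [ 0.144 -0.788 -2.007] w 0.0258 gf 30.0
[0.028, -0.129, 0.177, -0.016, 0.046, 0.038]  dist 66.3 mm 2.8 deg
```

```bash
python3 -m jog '[0.028,-0.129,0.177,-0.016,0.046,0.038,0.028,-0.129,0.177,-0.016,0.046,0.038,0.028,-0.129,0.177,-0.016,0.046,0.038,0.028,-0.129,0.177,-0.016,0.046,0.038]'
python3 go.py .5075 .0412 .219 -14.45 45
```

```text
time_s: 14.32
ee_pos: [0.5001, 0.0389, 0.3177]
tcp_rot: [3.141, -0.781, -0.261]
wrist_force: [-0.5, -0.4, -1.7]
grip_width: 0.0256
gripper_force: 30.0
t 14.32 pos [0.5   0.039 0.318] q [ 0.07  -0.681  2.306 -0.329  0.791  2.045] F [-0.506 -0.441 -1.722] w 0.0256 gf 30.0
[-0.216, -0.014, 0.249, 0.009, 0.006, -0.008]  dist 99.0 mm 0.6 deg
```

```bash
python3 -m jog '[-0.07,-0.014,0.08,0.009,0.006,0,-0.14,-0.014,0.16,0.009,0.006,0,-0.2,-0.014,0.23,0.009,0.006,0,-0.216,-0.014,0.249,0.009,0.006,-0.008,-0.216,-0.014,0.249,0.009,0.006,-0.008,-0.216,-0.014,0.249,0.009,0.006,-0.008]'
python3 go.py .5172 .0387 .219 -14.45 45
python3 - <<'E'
from h import *
for n in("scene","top"):
    p,d=snapshot(n);np.savez(n+"5.npz",p=p,d=d)
    cv2.imwrite(f"pics/{n}5.png",cv2.resize((p[70:190,120:280] if n=="scene" else p[85:235,90:290])[...,::-1],(800,600),interpolation=2))
E
python3 probe.py scene5.npz scene
```

```text
time_s: 14.82
ee_pos: [0.5094, 0.0415, 0.2246]
tcp_rot: [-3.136, -0.795, -0.257]
wrist_force: [-0.2, 0.6, -1.3]
grip_width: 0.0256
gripper_force: 30.0
t 14.82 pos [0.509 0.042 0.225] q [ 0.071 -0.563  2.423 -0.44   0.556  2.184] F [-0.163  0.621 -1.345] w 0.0256 gf 30.0
[0.006, 0.003, 0.033, -0.003, -0.013, -0.004]  dist 10.0 mm 0.6 deg
-0.17 15 ctr [ 0.0015 -0.003 ]
-0.16 7 ctr [-0.0015 -0.0042]
-0.15 19 ctr [-0.0029 -0.0071]
-0.14 25 ctr [-0.0046 -0.0066]
-0.13 27 ctr [-0.0037 -0.0073]
-0.12 26 ctr [-0.0034 -0.0074]
-0.11 28 ctr [-0.0045 -0.0064]
-0.1 24 ctr [-0.0048 -0.006 ]
-0.09 27 ctr [-0.0057 -0.0062]
-0.08 23 ctr [-0.0045 -0.0087]
-0.07 22 ctr [-0.0037 -0.0096]
-0.06 17 ctr [-0.002  -0.0114]
-0.05 6 ctr [ 0.0038 -0.0117]
zmin [-0.1757 -0.1744 -0.1702 -0.1696 -0.1687]
axis dir [ 0.0075 -0.0486  0.9988] deg [ 0.427  -2.7819]
barrel ctr rel tcp [ 0.0029 -0.0005 -0.0946]
```

View pics/scene5.png

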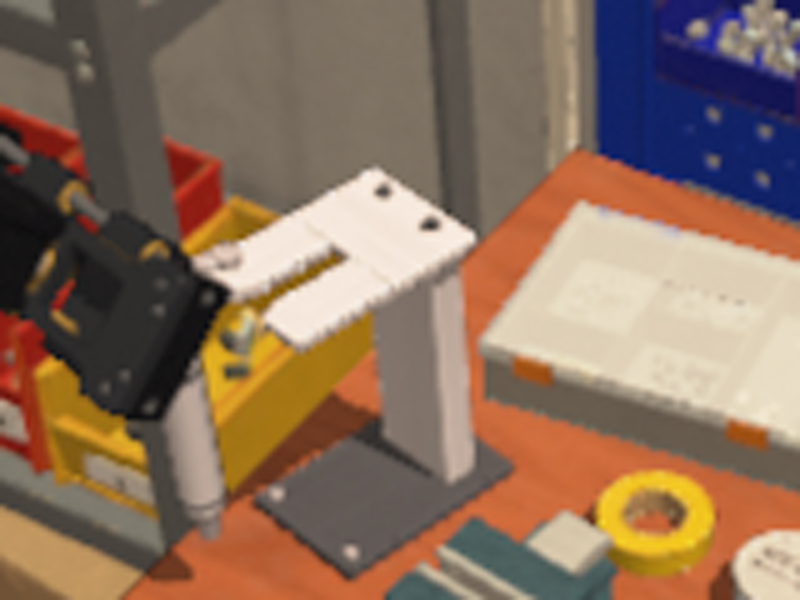

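Probe upright in front of the mouth, nose at crop (210,530) and slot mouth at (250,310). Insert.

```bash
python3 -m jog '[0.006,0.003,0.033,0,-0.013,0,0.006,0.003,0.033,0,-0.013,0,0.006,0.003,0.033,0,-0.013,0]'
python3 go.py .5559 .0287 .219 -14.45 45
```

```text
time_s: 15.17
ee_pos: [0.5172, 0.0397, 0.219]
tcp_rot: [-3.135, -0.786, -0.256]
wrist_force: [1.1, -0.4, -1.8]
grip_width: 0.0258
gripper_force: 30.0
t 15.17 pos [0.517 0.04  0.219] q [ 0.059 -0.524  2.408 -0.43   0.537  2.172] F [ 1.054 -0.361 -1.783] w 0.0258 gf 30.0
[0.095, 0.003, 0.095, -0.004, -0.0, -0.004]  dist 40.2 mm 0.3 deg
```

```bash
python3 -m jog '[0.03,0.003,0.03,-0.004,0,0,0.06,0.003,0.06,-0.004,0,0,0.095,0.003,0.095,-0.004,0,0,0.095,0.003,0.095,-0.004,0,0,0.095,0.003,0.095,-0.004,0,0]'
python3 go.py .5946 .0187 .219 -14.45 45
```

```text
time_s: 15.58
ee_pos: [0.5554, 0.0289, 0.2176]
tcp_rot: [-3.139, -0.784, -0.256]
wrist_force: [-1.5, 0.1, -2.2]
grip_width: 0.0257
gripper_force: 30.0
t 15.58 pos [0.555 0.029 0.218] q [ 0.023 -0.397  2.329 -0.426  0.483  2.153] F [-1.486  0.064 -2.24 ] w 0.0257 gf 30.0
[0.099, -0.0, 0.092, 0.0, 0.002, -0.003]  dist 40.6 mm 0.2 deg
```

```bash
python3 -m jog '[0.015,0,0.013,0,0,0,0.03,0,0.027,0,0,0,0.045,0,0.04,0,0,0,0.045,0,0.04,0,0,0]'
python3 -m jog '[0.015,0,0.015,0,0,0,0.03,0,0.03,0,0,0,0.045,0,0.045,0,0,0,0.045,0,0.045,0,0,0]'
python3 go.py .6092 .015 .219 -14.45 45
```

```text
time_s: 15.92
ee_pos: [0.5736, 0.0243, 0.2186]
tcp_rot: [-3.139, -0.784, -0.255]
wrist_force: [1.0, 0.4, -1.7]
grip_width: 0.0257
gripper_force: 30.0
time_s: 16.25
ee_pos: [0.5923, 0.0193, 0.2182]
tcp_rot: [-3.139, -0.784, -0.256]
wrist_force: [0.0, 0.9, -1.1]
grip_width: 0.026
gripper_force: 30.0
t 16.25 pos [0.592 0.019 0.218] q [-0.005 -0.289  2.25  -0.412  0.445  2.125] F [ 0.016  0.941 -1.111] w 0.026 gf 30.0
[0.043, -0.0, 0.039, -0.0, 0.002, -0.003]  dist 17.5 mm 0.2 deg
```

```bash
python3 -m jog '[0.015,0,0.014,0,0,0,0.03,0,0.028,0,0,0,0.043,0,0.04,0,0,0,0.043,0,0.04,0,0,0]'
python3 -m jog '[0.0025,0,0.0025,0,0,0,0.004,0,0.004,0,0,0,0.004,0,0.004,0,0,0]'
python3 go.py .6092 .015 .2145 -14.45 45
```

```text
time_s: 16.58
ee_pos: [0.6089, 0.0149, 0.2184]
tcp_rot: [-3.139, -0.783, -0.256]
wrist_force: [0.4, 0.4, -1.6]
grip_width: 0.0257
gripper_force: 30.0
time_s: 16.83
ee_pos: [0.6094, 0.0149, 0.2181]
tcp_rot: [-3.14, -0.782, -0.255]
wrist_force: [-2.6, -0.5, -1.6]
grip_width: 0.026
gripper_force: 30.0
t 16.83 pos [0.609 0.015 0.218] q [-0.017 -0.241  2.212 -0.403  0.433  2.111] F [-2.637 -0.489 -1.551] w 0.026 gf 30.0
[-0.009, -0.0, 0.008, 0.0, 0.004, -0.003]  dist 3.6 mm 0.2 deg
```

```bash
python3 -m jog '[-0.006,0,0.002,0,0,0,-0.009,0,0.006,0,0,0,-0.009,0,0.006,0,0,0]'
python3 -m jog '[-0.003,0,0.003,0,0,0,-0.005,0,0.005,0,0,0,-0.005,0,0.005,0,0,0]'
python3 go.py
```

```text
time_s: 17.08
ee_pos: [0.6094, 0.0151, 0.2157]
tcp_rot: [-3.139, -0.784, -0.255]
wrist_force: [-1.9, 0.0, 1.0]
grip_width: 0.0259
gripper_force: 30.0
time_s: 17.33
ee_pos: [0.61, 0.015, 0.2155]
tcp_rot: [-3.139, -0.787, -0.255]
wrist_force: [-12.7, 0.3, 11.4]
grip_width: 0.0256
gripper_force: 30.0
t 17.33 pos [0.61  0.015 0.216] q [-0.016 -0.236  2.216 -0.415  0.422  2.123] F [-12.693   0.324  11.408] w 0.0256 gf 30.0
```

```bash
python3 -m jog '[-0.002,0,-0.004,0,0,0,-0.002,0,-0.004,0,0,0]'
python3 -m jog '[0,0,0,0,0,0,0,0,0,0,0,0,0,0,0,0,0,0,0,0,0,0,0,0,0,0,0,0,0,0,0,0,0,0,0,0]' -0.3
python3 -m jog '[0,0,-0.05,0,0,0,0,0,-0.15,0,0,0,0,0,-0.27,0,0,0,0,0,-0.4,0,0,0,0,0,-0.5,0,0,0,0,0,-0.5,0,0,0]'
python3 go.py
python3 - <<'E'
from h import *
for n in("scene","top"):
    p,d=snapshot(n);np.savez(n+"6.npz",p=p,d=d)
    cv2.imwrite(f"pics/{n}6.png",cv2.resize((p[70:190,120:280] if n=="scene" else p[85:175,90:210])[...,::-1],(800,600),interpolation=2))
E
```

```text
time_s: 17.5
ee_pos: [0.6089, 0.0154, 0.2155]
tcp_rot: [-3.138, -0.787, -0.255]
wrist_force: [-4.7, 0.6, 7.9]
grip_width: 0.0256
gripper_force: 30.0
time_s: 18.0
ee_pos: [0.6078, 0.0153, 0.2132]
tcp_rot: [-3.139, -0.783, -0.255]
wrist_force: [0.2, 0.8, -1.3]
grip_width: 0.0541
gripper_force: 0.0
time_s: 18.5
ee_pos: [0.5054, 0.0428, 0.3273]
tcp_rot: [-3.134, -0.794, -0.257]
wrist_force: [0.5, -0.7, 1.3]
grip_width: 0.0565
gripper_force: 0.0
t 18.5 pos [0.505 0.043 0.327] q [ 0.074 -0.678  2.292 -0.323  0.786  2.039] F [ 0.523 -0.721  1.344] w 0.0565 gf 0.0
```

View pics/scene6.png

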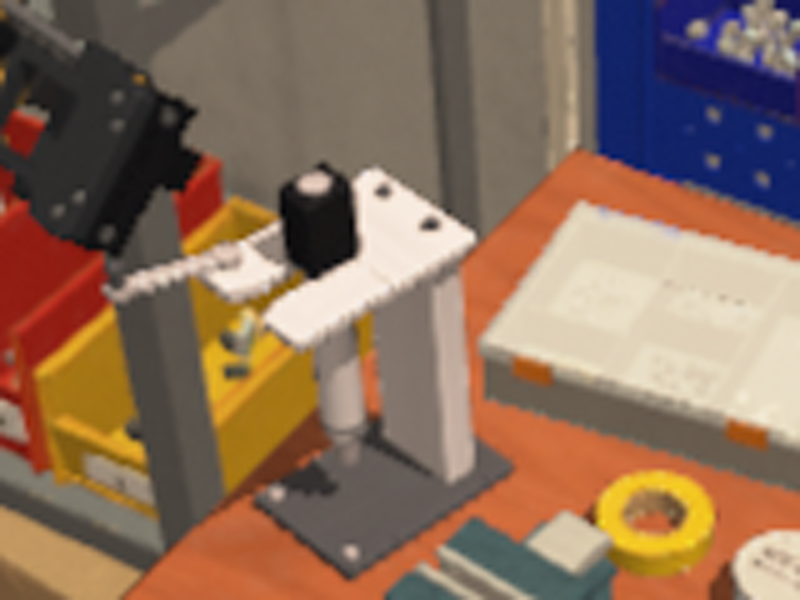

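The probe hangs in the slot with its head flat on the plate, at crop (320,220), and the keeper bar is still open from (230,255) to (110,295). Next, set up the keeper push: closed fingers turning with the bar.

```bash
cat > keep.py <<'E'
from h import *
phi=-14.45;c,s=np.cos(np.radians(phi)),np.sin(np.radians(phi));rx=np.array([c,s]);ry=np.array([-s,c])
S=np.array([.6079,.0153]);piv=S-.038*rx+.034*ry
def pose(th,off,z):
    t=np.radians(th);b=-np.sin(t)*rx-np.cos(t)*ry;m=np.cos(t)*rx-np.sin(t)*ry
    return np.r_[piv+.058*b-off*m,z],phi-th+90
E
python3 - <<'E'
from keep import *
for a in((103,.034,.30),(103,.034,.217),(103,.02,.217),(50,.02,.217),(0,.02,.217),(-3,.02,.217)):print(a,pose(*a))
for n in("top","scene"):
    W=cloud(n,np.load(n+"0.npz")["d"]).reshape(-1,3)
    q=W[(W[:,0]>.4)&(W[:,0]<.66)&(W[:,1]>.08)&(W[:,1]<.4)&(W[:,2]>.12)&(W[:,2]<.5)];print(n,len(q),np.r_[q.min(0),q.max(0)] if len(q) else 0)
    q=W[(W[:,0]>.48)&(W[:,0]<.60)&(W[:,1]>.05)&(W[:,1]<.12)&(W[:,2]>.198)&(W[:,2]<.22)];print("pin",len(q),q.mean(0),q.min(0),q.max(0))
E
python3 go.py .50 .06 .33 -21 22  .508 .0985 .30 -27.5 0
```

```text
(103, 0.034, 0.3) (array([0.54378944, 0.11461534, 0.3       ]), -27.450000000000003)
(103, 0.034, 0.217) (array([0.54378944, 0.11461534, 0.217     ]), -27.450000000000003)
(103, 0.02, 0.217) (array([0.5373358 , 0.10219155, 0.217     ]), -27.450000000000003)
(50, 0.02, 0.217) (array([0.51863218, 0.05073563, 0.217     ]), 25.549999999999997)
(0, 0.02, 0.217) (array([0.54574594, 0.00653225, 0.217     ]), 75.55)
(-3, 0.02, 0.217) (array([0.54847059, 0.00483132, 0.217     ]), 78.55)
top 69 [0.52372519 0.08002302 0.19276749 0.55253268 0.09634226 0.21294942]
pin 46 [0.54801208 0.07669637 0.2035428 ] [0.52462922 0.05135759 0.19801722] [0.5854036  0.09466279 0.21294942]
scene 55 [0.52175571 0.08015389 0.19175356 0.55189726 0.09792806 0.21532417]
pin 62 [0.54828967 0.07715016 0.20240752] [0.52175571 0.05106326 0.19802757] [0.58577241 0.09582479 0.21532417]
t 18.6 pos [0.506 0.042 0.322] q [ 0.072 -0.67   2.295 -0.323  0.782  2.039] F [-0.148  0.408 -0.846] w 0.0566 gf 0.0
[-0.004, -0.053, -0.043, -0.084, -0.513, 0.119]  dist 20.5 mm 24.0 deg
[-0.057, -0.129, 0.085, -0.028, -0.488, 0.143]  dist 49.5 mm 22.9 deg
```

```bash
python3 - <<'E'
from keep import *
print(pose(106,.036,.3),pose(106,.022,.217))
E
python3 -m jog '[-0.004,-0.053,-0.043,-0.084,-0.513,0.119,-0.004,-0.053,-0.043,-0.084,-0.513,0.119,-0.004,-0.053,-0.043,-0.084,-0.513,0.119,-0.004,-0.053,-0.043,-0.084,-0.513,0.119]' 1
python3 go.py .546 .118 .30 -30.5 0
```

```text
(array([0.54783044, 0.11813495, 0.3       ]), -30.450000000000003) (array([0.54073543, 0.10606595, 0.217     ]), -30.450000000000003)
time_s: 18.93
ee_pos: [0.5013, 0.0594, 0.3273]
tcp_rot: [3.139, -0.373, -0.368]
wrist_force: [-0.3, 0.4, 0.2]
grip_width: 0.0372
gripper_force: 0.0
t 18.93 pos [0.501 0.059 0.327] q [ 0.062 -0.373  1.965 -0.166  1.214  2.033] F [-0.254  0.402  0.175] w 0.0372 gf 0.0
[0.031, -0.236, 0.109, -0.035, -0.474, 0.206]  dist 78.6 mm 23.3 deg
```

```bash
python3 -m jog '[0.031,-0.236,0.109,-0.035,-0.474,0.206,0.031,-0.236,0.109,-0.035,-0.474,0.206,0.031,-0.236,0.109,-0.035,-0.474,0.206,0.031,-0.236,0.109,-0.035,-0.474,0.206,0.031,-0.236,0.109,-0.035,-0.474,0.206]' 1
python3 go.py .548 .118 .218 -30.5 0
```

```text
time_s: 19.35
ee_pos: [0.5458, 0.117, 0.2964]
tcp_rot: [3.139, 0.0, -0.533]
wrist_force: [0.1, -0.3, 0.1]
grip_width: 0.0053
gripper_force: 0.0
t 19.35 pos [0.546 0.117 0.296] q [ 0.071  0.03   1.629 -0.002  1.484  2.175] F [ 0.136 -0.288  0.148] w 0.0053 gf 0.0
[0.005, -0.007, 0.261, 0.003, 0.001, -0.001]  dist 78.5 mm 0.1 deg
```

```bash
python3 -m jog '[0.005,-0.007,0.1,0,0,0,0.005,-0.007,0.2,0,0,0,0.005,-0.007,0.255,0,0,0,0.005,-0.007,0.255,0,0,0,0.005,-0.007,0.255,0,0,0]'
python3 - <<'E'
from keep import *
o=arm.observe();p,r=o["ee_pos"],R.from_euler("xyz",o["tcp_rot"])
print(p,o["tcp_rot"],o["wrist_force"])
def rel(a):
    x,y=pose(*a);q=R.from_euler("ZX",[y,180],degrees=True)
    return np.round(np.r_[r.inv().apply(x-p)/.3,(r.inv()*q).as_rotvec()/(np.pi/4)],3).tolist()
for a in [(106,.02,.217),(101,.02,.217),(96,.02,.217),(91,.02,.217),(86,.02,.217),(81,.02,.217),(76,.02,.217),(71,.02,.217)]:print(rel(a))
E
```

```text
time_s: 19.77
ee_pos: [0.5462, 0.1188, 0.2228]
tcp_rot: [3.142, -0.005, -0.53]
wrist_force: [-0.2, 0.3, 0.2]
grip_width: 0.0006
gripper_force: 0.0
[0.54624724 0.11876295 0.22275624] [ 3.14150378 -0.00474834 -0.53001793] [-0.17724502  0.31842054  0.2177138 ]
[0.005, 0.052, 0.019, 0.0, -0.006, 0.002]
[0.0, 0.07, 0.019, 0.0, -0.006, -0.109]
[-0.003, 0.087, 0.019, 0.001, -0.006, -0.22]
[-0.005, 0.105, 0.019, 0.001, -0.006, -0.332]
[-0.006, 0.123, 0.019, 0.001, -0.006, -0.443]
[-0.005, 0.14, 0.019, 0.001, -0.006, -0.554]
[-0.002, 0.158, 0.019, 0.002, -0.006, -0.665]
[0.002, 0.175, 0.019, 0.002, -0.006, -0.776]
```

```bash
python3 -m jog '[0.005,0.05,0.014,0,0,0,0,0.07,0.014,0,0,-0.11,-0.003,0.087,0.014,0,0,-0.22,-0.005,0.105,0.014,0,0,-0.33,-0.006,0.123,0.014,0,0,-0.44,-0.005,0.14,0.014,0,0,-0.55,-0.002,0.158,0.014,0,0,-0.665,0.002,0.175,0.014,0,0,-0.776]'
cat > sw.py <<'E'
import sys
from keep import *
o=arm.observe();p,r=o["ee_pos"],R.from_euler("xyz",o["tcp_rot"])
print(p,np.degrees(o["tcp_rot"][2]),o["wrist_force"])
for a in sys.argv[1:]:
    x,y=pose(float(a),.02,.2175);q=R.from_euler("ZX",[y,180],degrees=True)
    print(a,np.round(np.r_[r.inv().apply(x-p)/.3,(r.inv()*q).as_rotvec()/(np.pi/4)],3).tolist())
E
python3 sw.py 66 61 56 51 46 41 36 31
```

```text
time_s: 20.43
ee_pos: [0.5222, 0.0733, 0.2225]
tcp_rot: [3.139, -0.011, 0.084]
wrist_force: [-1.0, 0.4, 0.6]
grip_width: 0.0003
gripper_force: 0.4
[0.5222388  0.07333972 0.22247869] 4.817545344171809 [-0.96691734  0.37203937  0.61251549]
66 [-0.012, 0.017, 0.017, 0.004, -0.013, -0.105]
61 [-0.016, 0.035, 0.017, 0.005, -0.013, -0.216]
56 [-0.018, 0.053, 0.017, 0.005, -0.013, -0.327]
51 [-0.019, 0.07, 0.017, 0.006, -0.013, -0.439]
46 [-0.018, 0.088, 0.017, 0.006, -0.013, -0.55]
41 [-0.015, 0.106, 0.017, 0.007, -0.012, -0.661]
36 [-0.011, 0.123, 0.017, 0.007, -0.012, -0.772]
31 [-0.005, 0.14, 0.017, 0.008, -0.012, -0.883]
```

```bash
python3 -m jog '[-0.006,0.008,0.017,0,-0.012,-0.05,-0.012,0.017,0.017,0,-0.012,-0.105]'
python3 sw.py 61 56 51 46 41 36 31 26
python3 - <<'E'
from h import *
p,d=snapshot("scene");cv2.imwrite("pics/s7.png",cv2.resize(p[70:190,120:280][...,::-1],(800,600),interpolation=2))
E
```

```text
time_s: 20.6
ee_pos: [0.5192, 0.0679, 0.2169]
tcp_rot: [3.138, -0.001, 0.164]
wrist_force: [0.6, 0.2, -0.2]
grip_width: 0.0004
gripper_force: 0.3
[0.5192067  0.06785163 0.21693046] 9.391466943736994 [ 0.58820223  0.23650074 -0.1906225 ]
61 [-0.005, 0.017, -0.002, 0.004, -0.001, -0.115]
56 [-0.009, 0.035, -0.002, 0.004, -0.0, -0.226]
51 [-0.011, 0.052, -0.002, 0.004, -0.0, -0.337]
46 [-0.011, 0.07, -0.002, 0.004, -0.0, -0.448]
41 [-0.01, 0.088, -0.002, 0.004, 0.0, -0.559]
36 [-0.008, 0.106, -0.002, 0.004, 0.0, -0.67]
31 [-0.003, 0.123, -0.002, 0.004, 0.001, -0.781]
26 [0.002, 0.14, -0.001, 0.004, 0.001, -0.892]
```

View pics/s7.png

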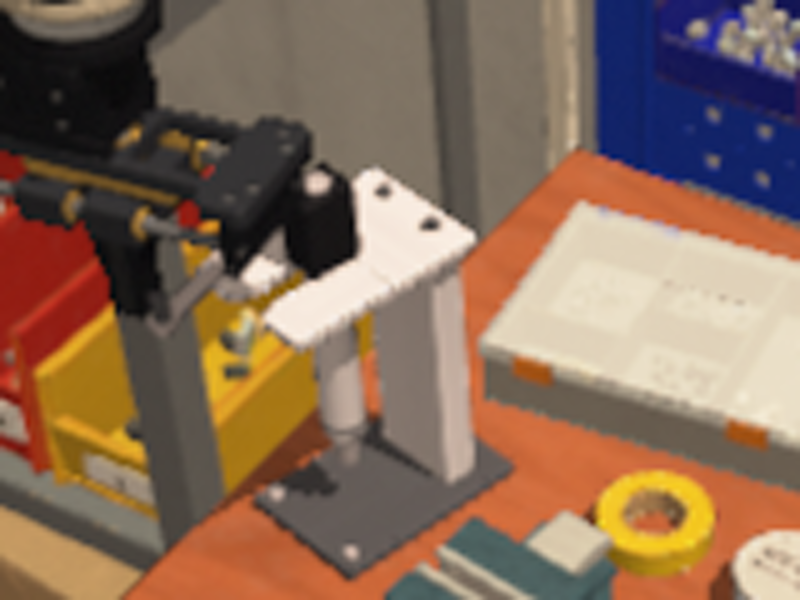

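The bar is turning with the fingers: its pin is now at crop (160,325), the probe stays put at (320,220), and the body passes above the head.

```bash
python3 -m jog '[-0.005,0.017,-0.002,0,0,-0.115,-0.009,0.035,-0.002,0,0,-0.226,-0.011,0.052,-0.002,0,0,-0.337,-0.011,0.07,-0.002,0,0,-0.448,-0.01,0.088,-0.002,0,0,-0.559,-0.008,0.106,-0.002,0,0,-0.67,-0.003,0.123,-0.002,0,0,-0.781,0.002,0.14,-0.002,0,0,-0.892]'
python3 sw.py 26 21 16 11 6 3 0 -3
```

```text
time_s: 21.32
ee_pos: [0.5266, 0.0265, 0.2178]
tcp_rot: [3.139, 0.002, 0.866]
wrist_force: [-0.1, 1.0, 0.3]
grip_width: 0.0004
gripper_force: 0.3
[0.52660746 0.02652759 0.21782296] 49.60376522827833 [-0.07529813  1.01533118  0.31715177]
26 [0.0, 0.0, 0.001, 0.004, 0.002, 0.001]
21 [-0.005, 0.017, 0.001, 0.004, 0.002, -0.11]
16 [-0.008, 0.035, 0.001, 0.003, 0.003, -0.221]
11 [-0.01, 0.053, 0.001, 0.003, 0.003, -0.332]
6 [-0.011, 0.07, 0.001, 0.003, 0.003, -0.443]
3 [-0.01, 0.081, 0.001, 0.003, 0.003, -0.51]
0 [-0.009, 0.092, 0.001, 0.003, 0.003, -0.577]
-3 [-0.008, 0.102, 0.001, 0.003, 0.003, -0.643]
```

```bash
python3 -m jog '[-0.005,0.017,0,0,0,-0.11,-0.008,0.035,0,0,0,-0.22,-0.01,0.053,0,0,0,-0.332,-0.011,0.07,0,0,0,-0.443,-0.01,0.081,0,0,0,-0.51,-0.009,0.092,0,0,0,-0.577,-0.009,0.092,0,0,0,-0.577]'
python3 sw.py 0 -3 -6
```

```text
time_s: 21.9
ee_pos: [0.5461, 0.0063, 0.2177]
tcp_rot: [3.14, 0.003, 1.316]
wrist_force: [-0.7, -1.1, 0.3]
grip_width: 0.0003
gripper_force: 0.0
[0.54608122 0.00626628 0.21772929] 75.4156086659982 [-0.69091213 -1.07418508  0.31623092]
0 [0.001, -0.001, 0.001, 0.002, 0.004, -0.003]
-3 [-0.003, 0.009, 0.001, 0.002, 0.004, -0.07]
-6 [-0.005, 0.019, 0.001, 0.002, 0.004, -0.136]
```

Now press gently on to the stop until force rises.

```bash
python3 -m jog '[0,0.004,0,0,0,0,0,0.008,0,0,0,0,0,0.008,0,0,0,0]'
python3 -m jog '[0,0.004,0,0,0,0,0,0.007,0,0,0,0,0,0.007,0,0,0,0]'
python3 go.py
```

```text
time_s: 22.15
ee_pos: [0.5475, 0.0061, 0.2165]
tcp_rot: [-3.141, 0.003, 1.314]
wrist_force: [-0.5, -0.1, 0.1]
grip_width: 0.0006
gripper_force: 0.0
time_s: 22.4
ee_pos: [0.5493, 0.0056, 0.2159]
tcp_rot: [-3.14, 0.003, 1.315]
wrist_force: [0.6, -0.8, -0.2]
grip_width: 0.0002
gripper_force: 0.0
t 22.4 pos [0.549 0.006 0.216] q [-0.132  0.06   1.749 -0.003  1.334  0.125] F [ 0.575 -0.766 -0.187] w 0.0002 gf 0.0
```

```bash
python3 -m jog '[0,0.004,-0.003,0,0,0,0,0.008,-0.003,0,0,0,0,0.008,-0.003,0,0,0]'
python3 -m jog '[0,0.004,0,0,0,0,0,0.008,0,0,0,0,0,0.008,0,0,0,0]'
python3 - <<'E'
from h import *
for n in("scene","top"):
    p,d=snapshot(n);W=cloud(n,d).reshape(-1,3)
    q=W[(W[:,2]>.197)&(W[:,2]<.214)&(W[:,0]>.5)&(W[:,0]<.6)&(W[:,1]>-.03)&(W[:,1]<.09)]
    print(n,len(q));np.savez(n+"8.npz",p=p,d=d)
p=np.load("scene8.npz")["p"];cv2.imwrite("pics/s8.png",cv2.resize(p[85:175,140:260][...,::-1],(800,600),interpolation=2))
E
```

```text
time_s: 22.65
ee_pos: [0.5513, 0.005, 0.2166]
tcp_rot: [-3.139, 0.003, 1.315]
wrist_force: [-2.0, 1.8, 1.5]
grip_width: 0.0005
gripper_force: 0.9
time_s: 22.9
ee_pos: [0.5519, 0.0048, 0.2164]
tcp_rot: [-3.135, 0.004, 1.316]
wrist_force: [-9.3, 1.5, 4.2]
grip_width: 0.0003
gripper_force: 4.9
scene 89
top 7
```

View pics/s8.png

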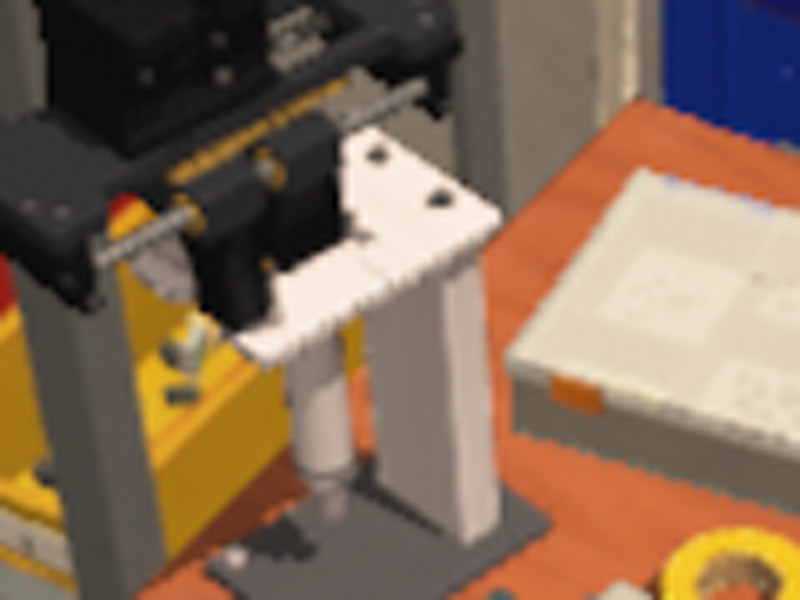

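Force rose to 9 N in -x, so the bar is at its stop; the fingers hide the pin at crop (265,295). Back off, rise and look.

```bash
python3 -m jog '[0,-0.03,0,0,0,0,0,-0.06,0,0,0,0,0,-0.06,0,0,0,0,0,-0.06,-0.12,0,0,0,0,-0.06,-0.25,0,0,0,0,-0.2,-0.35,0,0,0,0,-0.3,-0.4,0,0,0]'
python3 -m jog '[-0.3,-0.3,-0.1,0,0,0,-0.3,-0.3,-0.1,0,0,0,-0.3,-0.3,-0.1,0,0,0,-0.3,-0.3,-0.1,0,0,0,-0.3,-0.3,-0.1,0,0,0]'
python3 - <<'E'
from h import *
np.set_printoptions(precision=4,suppress=True)
from keep import *
for n in("scene","top"):
    p,d=snapshot(n);W=cloud(n,d).reshape(-1,3);np.savez(n+"9.npz",p=p,d=d)
    q=W[(W[:,2]>.193)&(W[:,2]<.25)];L=np.c_[(q[:,:2]-S)@rx,(q[:,:2]-S)@ry,q[:,2]-.19]
    b=L[(L[:,0]<-.025)&(L[:,0]>-.1)&(abs(L[:,1])<.06)&(L[:,2]<.03)]
    print(n,"bar+pin",len(b),np.percentile(b,[2,50,98],axis=0))
    f=b[b[:,2]<.009]; print("bar fit x=a*y+b",np.polyfit(f[:,1],f[:,0],1))
    h=L[(abs(L[:,0])<.024)&(abs(L[:,1])<.024)];t=h[h[:,2]>.046];print("head top",len(t),t.min(0),t.max(0),t.mean(0))
s=np.load("scene9.npz")["p"];t=np.load("top9.npz")["p"]
cv2.imwrite("pics/s9.png",np.hstack([cv2.resize(s[85:175,150:240],(400,400)),cv2.resize(t[100:170,110:180],(400,400))])[...,::-1])
E
```

```text
time_s: 23.58
ee_pos: [0.4694, 0.0267, 0.3386]
tcp_rot: [3.14, 0.003, 1.314]
wrist_force: [-0.7, 0.6, 1.0]
grip_width: 0.0002
gripper_force: 0.0
time_s: 24.0
ee_pos: [0.3582, -0.0382, 0.3682]
tcp_rot: [3.138, 0.004, 1.313]
wrist_force: [0.2, 0.2, 0.2]
grip_width: 0.0006
gripper_force: 0.0
scene bar+pin 133 [[-0.0523 -0.0345  0.0034]
 [-0.0394 -0.0003  0.0081]
 [-0.0273  0.0398  0.0226]]
bar fit x=a*y+b [ 0.0188 -0.0401]
head top 97 [-0.017  -0.0145  0.046 ] [0.0169 0.0151 0.055 ] [-0.0016 -0.0018  0.051 ]
top bar+pin 161 [[-0.0437 -0.0318  0.004 ]
 [-0.0377  0.0032  0.0069]
 [-0.0316  0.0386  0.0214]]
bar fit x=a*y+b [ 0.0089 -0.0376]
head top 169 [-0.0157 -0.0132  0.0462] [0.0179 0.0122 0.0548] [ 0.0007 -0.0009  0.0501]
```

View pics/s9.png

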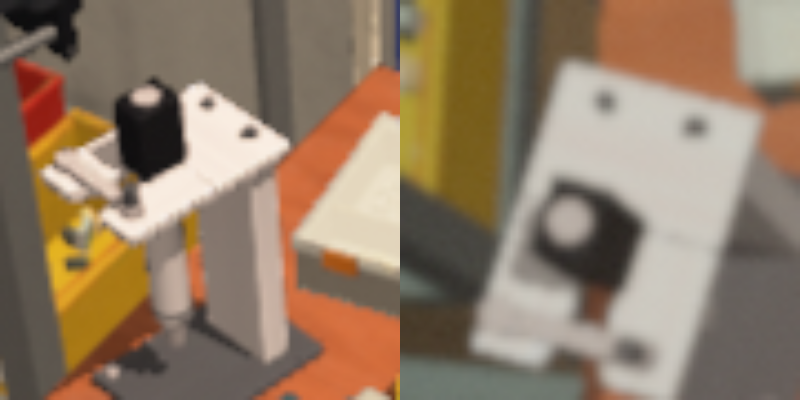

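The bar lies across the slot mouth within 1 degree of shut (pin at (630,350) in the right half). The head sits flat with its top 50 mm above the plate, on the seat within 2 mm. The robot is clear.

```bash
python3 -c "from plant import arm; print(arm.close_job())"
```

```text
the job is handed in; nothing more can be done
None
```

The job is handed in: the probe went from the cradle to the slanted rest, was retaken by its head, and now hangs seated in the rack with the keeper bar shut; the robot is clear, and the clock stood at about 24 s.

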